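# Shake the sealing balls out into the press dish

### The arm

A 6-joint arm with a two-finger parallel gripper is mounted at the origin on the work surface. World frame = base frame: x ahead of the robot, y to its left, z up, the work surface at z = 0. Lengths are in m, angles in rad, forces in N, time in s.
With the tool pointing down it reaches from about 0.35 to 0.975 m from the base axis. Payload 4.9 kg.
Tool frame: the origin (TCP) lies on the centre line of the jaws, within the pads' length; the fingertips stand 14 mm ahead of it and the grasp point (between the pads) lies 5 mm behind it; y points along the fingers, z is the direction in which the jaws open and shut, and the axes are right-handed (so a half turn about y gives the same grasp; the last joint's range is limited). The gripper opens to 85 mm and grips with 20 to 120 N. Pads are 22 mm wide; open, the fingers measure 114 mm over their backs; the gripper's body (76 mm by 85 mm) begins 54 mm behind the grasp point. The pads swing forward as they close: fully open they stand 13 mm farther back than shut.
Start: joints at [1.107, 0.053, 1.613, -0, 1.476, -0.119], TCP at [0.211, 0.588, 0.221] pointing down, gripper open.
Joint ranges: [-3.01, 3.01], [-1.01, 2.22], [0.06, 2.58], [-1.02, 4.17], [0.09, 2.62], [-3.14, 3.14]. Speed limits (rad/s): [2.57, 2.57, 3.14, 3.14, 3.14, 3.14].

### API

Orientations are given as a rotation vector (axis times angle).
In Python, from station import ctrl gives the robot as it stands.
- The arm moves only by the tool servo_tool, never from a script. Its arguments are lists of equal length, an entry for each row: "delta_pos": the shift along the tool's x, y, z in m, a list of three; "dr": the turn, a rotation vector about the tool's x, y, z in degrees, a list of three; "grip": the opening, from 0 (shut) to 1 (fully open). In form: {"delta_pos": [[x, y, z], ...], "dr": [[rx, ry, rz], ...], "grip": [grip, ...]}. A call has 1 to 5 rows; each row shifts and turns the pose as measured when the row begins, along the tool's axes as they then stand; what a row does not reach is not made up. A row lasts 1/8 s, in which the tool goes at most 62.5 mm and 10.7 degrees, less where a joint would pass 70% of its speed; a pose out of reach is approached as far as the arm can. A call is refused whole if a number of a shift passes 0.0625 or a number of a turn 10.7, either way. A call with a gripper value outside its range is refused whole. The fingers move at their own pace and stop on an object; "grip_force" is the grip in N (left out, the last holds). Time passes only in rows, so rows that do not move let the fingers close. It gives the time, the measured TCP pose, the force and the opening at its end, in the units of the state.
- ctrl.get_obs(): the state, without advancing time (a new reading comes with each control period).
- ctrl.get_image(name): name is "scene" or "top" or "wrist"; returns the picture (400x640x3 uint8, red, green, blue); there is no depth.
- ctrl.camera_params(name): a dict with "fovy" (degrees; the focal length in pixels is half the picture's height over the tangent of half this angle, whatever the lens; pixels are square), "cx", "cy" (the principal point, pixels), "k1" (the pictures are not rectified: a ray, as slopes to the right and down, at radius r is drawn at 1 + k1 r^2 times it, then the intrinsics apply), "eye" and "rotation" of the camera in the world. Camera axes: x right, y down, z forward; pixel columns grow to the right and rows downward; lengths in m; the calibration is good to about 2 mm. A picture is of the moment at which its call begins: read the wrist's pose just before it. camera_params takes no time and is no camera call; for the wrist camera it gives the pose at the moment of the call.
- ctrl.finish_job(): hands the job in, once; it reports no verdict.
Trained networks look in the newest picture that a camera, given by its name, has taken for a name from the list of things; names that differ only in an ending like _2 or _b are one class to them, and where a whole thing is asked for, a point or a joint stands for the part that bears it (a point fixed in the world has none). Each returns a list of dicts, best first, with "score" (0 to 1); they miss things now and then, are a little off and sometimes report something else, mostly with a low value. They report only what shows in the picture. A call takes as long as a camera call. They do not tell look-alikes from the thing itself.
- ctrl.masks_of(camera, label): "pixels" (400x640 bool, what is visible of it) and "extent" ([left, top, right, bottom] in pixels, round what is visible of it).
The state is a dict: "t": time; "q": joint angles; "dq": joint speeds; "effort": joint torques, N m; "tool_pos": TCP position; "tool_rot": TCP orientation; "contact_force": force on the tool from outside, world axes, zero at the start; "wrist_torque": the same for the moment, N m; "opening": finger opening in m.
Only numpy, scipy, OpenCV 4.12 (cv2) and the standard library are available. Lean on these libraries where they do the work, as an engineer would, in place of code of your own. Each camera call takes 0.05 s, during which the arm holds its last target.

### The job

Turn the dial on the cap of the clear ball shaker to its largest opening, shake all six steel balls out into the round dish, and lay the shaker back in its own cradle on the rack. Leave the two stock jars, the manifold block, the spanner and the air regulator undisturbed.

Things in the scene. Friction and masses are not known exactly. Their poses are not given: they have to be found in the camera images.
- shaker: Ball shaker: clear hexagonal jar, 56 mm across flats, 3 mm walls, 100 mm tall, black round cap (69 mm) with a white dial on it; 0.2-0.3 kg plus balls. Origin: centre of the foot's outer face; z: axis, foot to mouth. Flats to grip (32 mm wide) face +y and -y; a hexagon edge points to -x, another to +x. In its cradle it leans 42 degrees from vertical, mouth up to the rack's front, -x edge underneath.
- dial (a joint): Dial angle about the shaker's z, rad, growing counter-clockwise seen from outside the mouth. 0: the largest opening (90-degree wedge) is fully over the cap window and balls pass; 1.2: middle slot (24 degrees, too narrow for balls); 1.9: three fine slits. Starts at 1.0 to 1.5, stops at -0.5 and 2.4. Turns with light friction (0.02 N m) and stays where left.
- dial_grip (a point): Middle of the dial's upright thumb bar, on the jar's axis 116 mm from the foot. The bar is 10 mm thick, 26 mm long, 20 mm high on the 67 mm dial disc. Turns with the dial: x across the thickness (pinch along it), y along the bar, z outward along the jar's axis. The largest opening lies towards its -x.
- shaker_middle (a point): Point on the shaker's axis 60 mm from the foot, axes as the shaker's: where to grip the jar by its two flats with the fingers coming from its +x side. Beside it 32 mm are free to the next jar. The cap skirt begins 88 mm from the foot, radius 35 mm.
- shaker_mouth (a point): Centre of the dial's face, 106 mm from the foot, axes as the shaker's. The cap under the dial has one window at its -x edge (92-degree wedge, 9 to 30 mm off the axis), flush with the jar's inside. Balls run out there when the mouth is tipped below level with -x underneath. Tip some 25 degrees and shake, rolling it a little from side to side: balls can lodge beside the window.
- rack: Fixed slanted rack of grey sheet steel, 276 mm wide (y), base 116 mm deep. Origin: on the bench under its middle; its front, to which jars lean, is -x. Cradles at y = -88, 0, 88 mm: a V trough under the jar's -x edge (up to 62 mm from the foot), a foot plate, and two cheeks 30 mm long beside the foot, 2.7 mm play a side, open above. A jar lies home with its foot centre at (30, y, 42) mm.
- ball0: Steel sealing ball, 14 mm in diameter, 11.5 g, loose in the shaker. Origin at its centre.
- ball1: Steel sealing ball, 14 mm in diameter, 11.5 g, loose in the shaker. Origin at its centre.
- ball2: Steel sealing ball, 14 mm in diameter, 11.5 g, loose in the shaker. Origin at its centre.
- ball3: Steel sealing ball, 14 mm in diameter, 11.5 g, loose in the shaker. Origin at its centre.
- ball4: Steel sealing ball, 14 mm in diameter, 11.5 g, loose in the shaker. Origin at its centre.
- ball5: Steel sealing ball, 14 mm in diameter, 11.5 g, loose in the shaker. Origin at its centre.
- dish: Fixed round metal dish, 140 mm across its rim, 124 mm at the foot, 30 mm high, 3 mm walls and floor. Origin under its middle on the bench; z up.
- dish_in (a point): Middle of the dish's inner floor, 3 mm above the bench.
- stock_a: Stock jar of the same make and size with a plain black screw lid (no dial) and brass pieces in it, 0.3 kg, 114 mm tall, in one of the cradles. Origin and axes as the shaker's. To be left alone.
- stock_b: The same with steel pins in it. To be left alone.
- regulator: Fixed air filter-regulator on a bench bracket between rack and dish, about 62 x 50 mm and 176 mm high, with a gauge 31 mm out to -x. Origin on the bench under its middle. An obstacle.
- manifold: Loose aluminium manifold block, 44 x 70 x 32 mm high, lying beyond the dish. Origin: centre of its underside. To be left alone.
- spanner: Loose open-ended spanner about 130 mm long, lying flat on the robot's side of the dish. To be left alone.
There are look-alikes about, which are no part of the job. Several things have the shape of the dish; the one meant has the colours described above.

How it is judged:
By the outcome, as a careful person would: the job done as asked, in the order asked, and still so for the second after the job is handed in, with the robot touching nothing.
It also fails if it takes over 58 s, if anything falls off the work surface, if the arm or the gripper's body presses on something with over 40 N, if the wrist force passes 120 N, or if a joint passes its speed limit or range.

## Working session

There is one attempt and no reset: what is moved stays moved. The work goes in short steps, Python scripts to look and compute and a tool call to move; the robot and the scene stay as the last step left them, time stands still between calls to the robot, and variables do not carry over. Pictures are saved under pics/ and viewed, and the job is handed in when it is done.

Besides the shell and the picture viewer there is one more tool, called as name(argument=value, ...) on one line, values as JSON. servo_tool: Moves the arm, as the interface text tells. Its arguments: {"type":"object","properties":{"delta_pos":{"type":"array","items":{"type":"array","items":{"type":"number"}}},"dr":{"type":"array","items":{"type":"array","items":{"type":"number"}}},"grip":{"type":"array","items":{"type":"number"}},"grip_force":{"type":"number"}},"required":["delta_pos","dr","grip"]}

```bash
ls; mkdir -p pics
python3 - <<'E'
from station import ctrl
import cv2
o=ctrl.get_obs();print(o)
for n in ["scene","top","wrist"]:
    im=ctrl.get_image(n);cv2.imwrite(f"pics/{n}0.png",im[:,:,::-1]);print(n,ctrl.camera_params(n))
E
```

```text
pics
{'t': 0.0, 'q': array([ 1.10699085e+00,  5.33319834e-02,  1.61430998e+00,  6.58448297e-06,
        1.47600503e+00, -1.19000400e-01]), 'dq': array([-2.00392609e-03, -1.36961710e-03, -3.88675386e-04, -9.64844229e-05,
       -4.22177898e-04, -7.04271420e-04]), 'effort': array([-1.41432665e-03, -3.93660808e+01, -3.70189834e+01, -1.26692903e-04,
        6.91281661e-03, -1.06417292e-05]), 'tool_pos': array([0.21096241, 0.58762648, 0.21956892]), 'tool_rot': array([-1.55577911,  0.27111065, -0.27016962]), 'contact_force': array([-0.45796808,  0.03591613,  1.05683568]), 'wrist_torque': array([ 0.00311843,  0.03382542, -0.01763783]), 'opening': 0.08542122530386638}
scene {'fovy': 54.37548403974464, 'cx': 318.1726127495392, 'cy': 203.1259540912348, 'k1': -0.012907575804685786, 'eye': array([ 0.90476758, -0.44695336,  0.95075279]), 'rotation': array([-2.37318652, -0.88900328,  0.26980946])}
top {'fovy': 42.17394353552983, 'cx': 318.2359059318001, 'cy': 208.66761701699292, 'k1': 0.030865201585569935, 'eye': array([0.28711885, 0.03631972, 1.38653205]), 'rotation': array([-2.12525097,  2.13507066, -0.20157493])}
wrist {'fovy': 70.47386685375446, 'cx': 319.2878805997631, 'cy': 205.47522629521325, 'k1': -0.0007075285425299814, 'eye': array([0.14120367, 0.61244678, 0.37296511]), 'rotation': array([2.36262323, 1.66349666, 0.24430905])}
```

View pics/scene0.png

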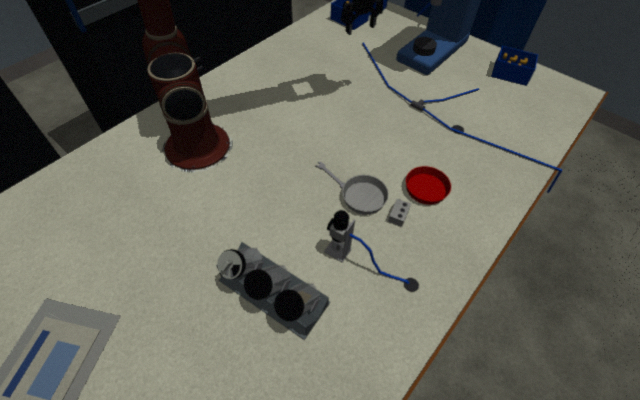

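View pics/top0.png

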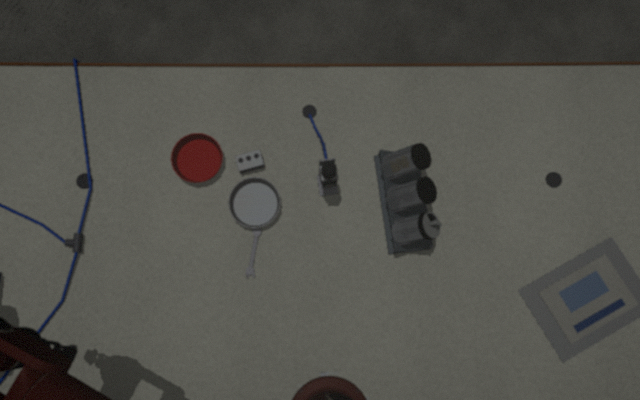

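View pics/wrist0.png

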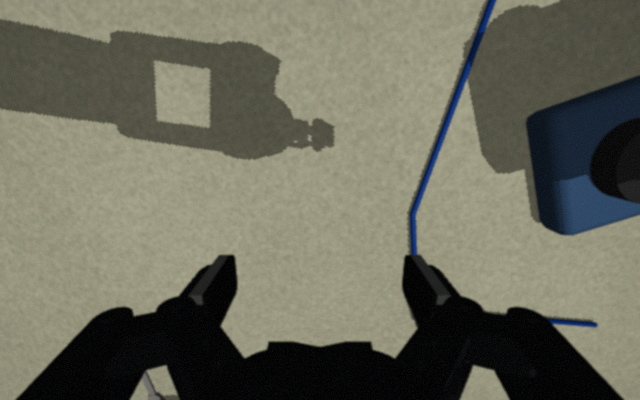

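Shaker with its white dial is the near jar at top (428,226) and scene (232,263). Two dish shapes: grey metal at top (255,203), red at (198,158). The metal one is meant. I'll measure next.

```bash
cat > h.py <<'E'
import numpy as np, cv2
from scipy.spatial.transform import Rotation as R
from scipy.optimize import least_squares
from station import ctrl
def cam(n):
    p=ctrl.camera_params(n); p['f']=200/np.tan(np.radians(p['fovy']/2)); p['Rm']=R.from_rotvec(p['rotation']).as_matrix(); return p
def proj(p,X):
    X=np.atleast_2d(X); c=(X-p['eye'])@p['Rm']; s=c[:,:2]/c[:,2:]; r2=(s**2).sum(1,keepdims=True)
    s=s*(1+p['k1']*r2); return s*p['f']+[p['cx'],p['cy']]
def ray(p,uv):
    uv=np.atleast_2d(uv).astype(float); d=(uv-[p['cx'],p['cy']])/p['f']; s=d.copy()
    for _ in range(10): s=d/(1+p['k1']*(s**2).sum(1,keepdims=True))
    return np.c_[s,np.ones(len(s))]@p['Rm'].T
def onz(p,uv,z):
    d=ray(p,uv); return p['eye']+d*((z-p['eye'][2])/d[:,2])[:,None]
def save(n,im,box=None,s=1):
    if box: im=im[box[1]:box[3],box[0]:box[2]]
    cv2.imwrite(f'pics/{n}.png',cv2.resize(im,None,fx=s,fy=s,interpolation=cv2.INTER_CUBIC)[:,:,::-1])
E
python3 - <<'E'
from h import *
for n in ['top','scene']:
    im=ctrl.get_image(n); p=cam(n)
    save(n+'1',im,(170,120,470,280) if n=='top' else (200,140,460,340),2.6 if n=='top' else 3)
    np.save(n+'.npy',im)
    for l in ['shaker','dial','rack','dish','stock_a','regulator','manifold','spanner']:
        for m in ctrl.masks_of(n,l)[:4]:
            ys,xs=np.nonzero(m['pixels']); c=[xs.mean(),ys.mean()]
            print(n,l,round(m['score'],2),np.round(m['extent']),np.round(c,1),np.round(onz(p,c,0)[0],3),np.round(onz(p,c,.1)[0],3))
print(ctrl.get_obs()['t'])
E
```

```text
top shaker 0.71 [388. 213. 442. 246.] [416.8 227.5] [ 0.488 -0.241  0.   ] [ 0.473 -0.221  0.1  ]
top dial 0.56 [238. 150. 264. 171.] [249.8 161. ] [0.675 0.213 0.   ] [0.647 0.2   0.1  ]
top dial 0.53 [419. 213. 442. 239.] [431.  226.7] [ 0.49 -0.28  0.  ] [ 0.475 -0.257  0.1  ]
top dish 0.92 [230. 177. 283. 230.] [254.4 201.9] [0.56  0.198 0.   ] [0.54  0.187 0.1  ]
top dish 0.77 [170. 137. 223. 183.] [196.6 157.1] [0.687 0.359 0.   ] [0.658 0.336 0.1  ]
top stock_a 0.88 [386. 175. 436. 213.] [411.9 193.8] [ 0.581 -0.231  0.   ] [ 0.56  -0.212  0.1  ]
top stock_a 0.77 [382. 147. 430. 178.] [406.2 161. ] [ 0.674 -0.219  0.   ] [ 0.646 -0.201  0.1  ]
top stock_a 0.55 [303. 104. 337. 194.] [324.  163.6] [0.667 0.008 0.   ] [0.64 0.01 0.1 ]
top manifold 0.76 [236. 149. 266. 174.] [249.4 161.3] [0.674 0.214 0.   ] [0.646 0.201 0.1  ]
top spanner 0.71 [246. 226. 260. 275.] [253.5 250.8] [0.427 0.198 0.   ] [0.417 0.187 0.1  ]
top spanner 0.56 [375. 149. 432. 253.] [397.4 206.7] [ 0.545 -0.191  0.   ] [ 0.527 -0.174  0.1  ]
top spanner 0.4 [386. 178. 435. 214.] [412. 194.] [ 0.58  -0.232 
[... 599 characters left out ...]
 ]
scene dish 0.33 [387. 195. 408. 226.] [399.  212.3] [ 0.666  0.219 -0.   ] [0.691 0.149 0.1  ]
scene stock_a 0.83 [246. 264. 292. 300.] [265.7 281.6] [ 0.527 -0.199  0.   ] [ 0.566 -0.225  0.1  ]
scene stock_a 0.82 [275. 285. 316. 322.] [295.5 301.1] [ 0.622 -0.187  0.   ] [ 0.652 -0.214  0.1  ]
scene regulator 0.77 [325. 209. 421. 290.] [352.8 244.1] [ 0.63   0.042 -0.   ] [ 0.659 -0.009  0.1  ]
scene manifold 0.66 [386. 196. 413. 226.] [399.3 212.6] [0.668 0.219 0.   ] [0.693 0.149 0.1  ]
scene manifold 0.48 [244. 264. 289. 301.] [265.5 281.6] [ 0.526 -0.199  0.   ] [ 0.566 -0.225  0.1  ]
scene spanner 0.42 [317. 167. 342. 184.] [327.3 171.4] [0.403 0.2   0.   ] [0.456 0.132 0.1  ]
1.05
```

View pics/top1.png

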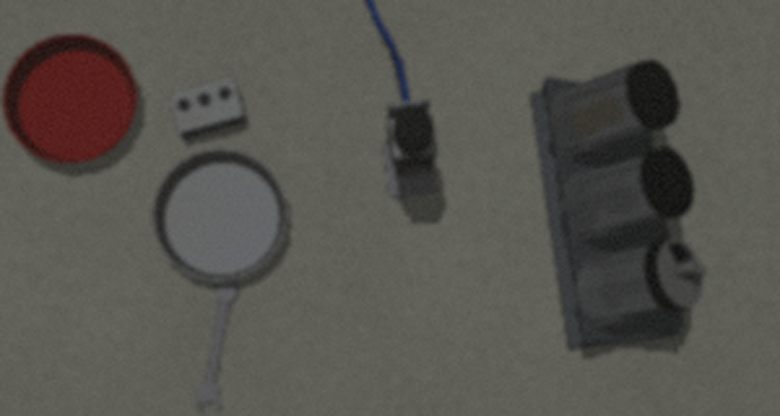

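View pics/scene1.png

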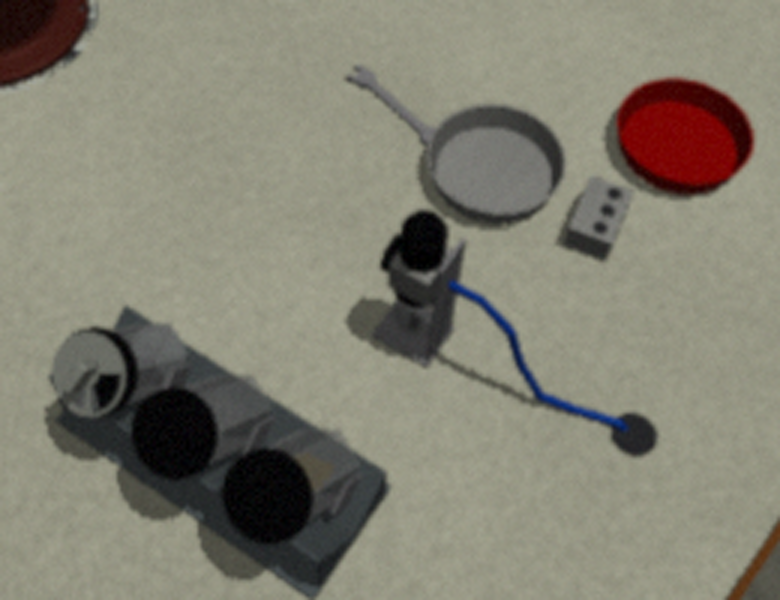

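```bash
cat >> h.py <<'E'
S42,C42=np.sin(np.radians(42)),np.cos(np.radians(42))
# shaker rotation in rack frame: cols x,y,z
RS=np.array([[C42,0,-S42],[0,1,0],[S42,0,C42]])
def rackM(v):
    return R.from_euler('z',v[2]).as_matrix(), np.array([v[0],v[1],0])
def jarpt(v,cy,pl):  # point in jar frame -> world
    Rm,t=rackM(v); return Rm@(np.array([.03,cy,.042])+RS@np.array(pl))+t
E
python3 - <<'E'
from h import *
obs=[('top',-.088,.114,(420.8,156.5)),('top',0,.114,(426.5,190.4)),('top',.088,.106,(430,225.8)),
('scene',.088,.106,(231,264.3)),('scene',0,.114,(258.3,284.7)),('scene',-.088,.114,(289.3,305.3))]
P={n:cam(n) for n in('top','scene')}
f=lambda v:np.concatenate([proj(P[n],jarpt(v,cy,[0,0,h]))[0]-uv for n,cy,h,uv in obs])
r=least_squares(f,[.55,-.2,1.5]);print(r.x,np.degrees(r.x[2]),r.fun.round(1)); np.save('rack.npy',r.x)
v=r.x
for h in(0,.06,.106,.116): print(h,jarpt(v,.088,[0,0,h]).round(4))
print((rackM(v)[0]@RS).round(3))
# outlines overlay
for n in P:
    im=np.load(n+'.npy').copy()
    big=cv2.resize(im,None,fx=3,fy=3,interpolation=cv2.INTER_CUBIC)
    def pl(X,c):
        q=(proj(P[n],X)*3+1).astype(int); cv2.polylines(big,[q.reshape(-1,1,2)],True,c,1)
    th=np.linspace(0,2*np.pi,40)
    for cy,h,rr in[(-.088,.114,.0345),(0,.114,.0345),(.088,.106,.0335),(.088,.1,.0345)]:
        pl(np.array([jarpt(v,cy,[rr*np.cos(a),rr*np.sin(a),h]) for a in th]),(255,255,0))
    Rm,t=rackM(v)
    pl(np.array([[ -.058,-.138,0],[.058,-.138,0],[.058,.138,0],[-.058,.138,0]])@Rm.T+t,(255,0,0))
    # dish
    for z,rr in[(0,.062),(.03,.07)]:
        c=onz(P['top'],[[254.4,201.9]],.015)[0]
        pl(np.c_[c[0]+rr*np.cos(th),c[1]+rr*np.sin(th),0*th+z],(0,255,0))
    print(c)
    b=(220,130,450,260) if n=='top' else (210,160,400,340)
    cv2.imwrite(f'pics/ov_{n}.png',big[b[1]*3:b[3]*3,b[0]*3:b[2]*3,::-1])
E
```

```text
[ 0.56059048 -0.20016809  1.69173453] 96.92924859470894 [ 1.  -1.4  1.  -1.4  0.7 -1.4 -0.5 -1.5 -0.4 -1.7 -0.2 -1.4]
0 [ 0.4696 -0.181   0.042 ]
0.06 [ 0.4745 -0.2209  0.0866]
0.106 [ 0.4782 -0.2514  0.1208]
0.116 [ 0.479  -0.2581  0.1282]
[[-0.09  -0.993  0.081]
 [ 0.738 -0.121 -0.664]
 [ 0.669  0.     0.743]]
[0.55720544 0.19662239 0.015     ]
[0.55720544 0.19662239 0.015     ]
```

View pics/ov_top.png

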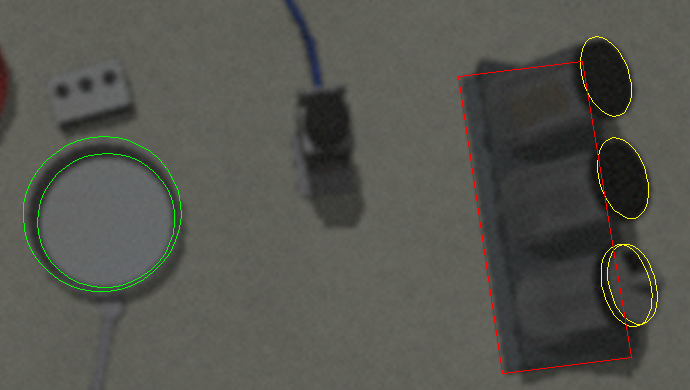

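View pics/ov_scene.png

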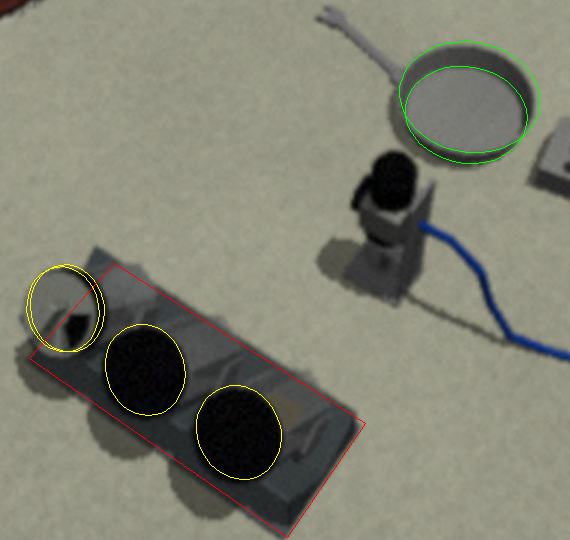

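```bash
cat >> h.py <<'E'
def dlt(tp,TR=None):
    """target pos, target rot matrix (cols x,y,z) -> total shift in current tool frame, total rotvec deg in tool frame"""
    o=ctrl.get_obs(); Rc=R.from_rotvec(o['tool_rot']).as_matrix()
    d=Rc.T@(np.array(tp)-o['tool_pos'])
    w=np.degrees(R.from_matrix(Rc.T@TR).as_rotvec()) if TR is not None else None
    return d,w,o
def plan(tp,TR,n,frac=1.0):
    """n rows of constant world interpolation, expressed in tool frames"""
    d,w,o=dlt(tp,TR); Rc=R.from_rotvec(o['tool_rot'])
    p0=o['tool_pos'];P=[p0+(np.array(tp)-p0)*k/n for k in range(n+1)]
    Q=[Rc*R.from_rotvec(np.radians(w)*k/n) for k in range(n+1)]
    dp=[[round(float(c),4) for c in Q[k].inv().apply(P[k+1]-P[k])] for k in range(n)]
    print('t',round(o['t'],2),'dp',dp,'dr',np.round(w/n,2),'tot',np.round(d,4),np.round(w,1))
E
python3 - <<'E'
from h import *
o=ctrl.get_obs();print(R.from_rotvec(o['tool_rot']).as_matrix().round(3))
v=np.load('rack.npy');M=rackM(v)[0]@RS
for s in(1,-1):
  for ph in(1.0,1.25,1.5):
    z=s*(np.cos(ph)*M[:,0]+np.sin(ph)*M[:,1]);y=-M[:,2];x=np.cross(y,z);T=np.c_[x,y,z];print(s,ph,T.round(2).tolist(),dlt([.48,-.26,.2],T)[:2])
for s in (1,-1):
  y=-M[:,0];z=s*M[:,1];T=np.c_[np.cross(y,z),y,z];print('jar',s,T.round(2).tolist(),dlt([.48,-.26,.2],T)[:2])
E
```

```text
[[ 0.941 -0.     0.338]
 [-0.338 -0.     0.941]
 [-0.    -1.    -0.   ]]
1 1.0 [[0.46, -0.08, -0.88], [0.69, 0.66, 0.3], [0.56, -0.74, 0.36]] (array([ 0.53963688,  0.02081704, -0.70742844]), array([ 44.22313171, -79.90284379, -12.10490473]))
1 1.25 [[0.23, -0.08, -0.97], [0.74, 0.66, 0.12], [0.63, -0.74, 0.21]] (array([ 0.53963688,  0.02081704, -0.70742844]), array([ 43.79847037, -93.39530598, -18.11523677]))
1 1.5 [[-0.02, -0.08, -1.0], [0.74, 0.66, -0.07], [0.67, -0.74, 0.05]] (array([ 0.53963688,  0.02081704, -0.70742844]), array([  42.83337962, -106.81189854,  -24.3645686 ]))
-1 1.0 [[-0.46, -0.08, 0.88], [-0.69, 0.66, -0.3], [-0.56, -0.74, -0.36]] (array([ 0.53963688,  0.02081704, -0.70742844]), array([12.44254243, 91.24720974, 45.45663142]))
-1 1.25 [[-0.23, -0.08, 0.97], [-0.74, 0.66, -0.12], [-0.63, -0.74, -0.21]] (array([ 0.53963688,  0.02081704, -0.70742844]), array([17.44043419, 77.74430321, 42.16695314]))
-1 1.5 [[0.02, -0.08, 1.0], [-0.74, 0.66, 0.07], [-0.67, -0.74, -0.05]] (array([ 0.53963688,  0.02081704, -0.70742844]), array([21.96516647, 64.1848361 , 38.61518459]))
jar 1 [[-0.08, 0.09, -0.99], [0.66, -0.74, -0.12], [-0.74, -0.67, 0.0]] (array([ 0.53963688,  0.02081704, -0.70742844]), array([ -48.40527047, -108.72348865,   29.84413263]))
jar -1 [[0.08, 0.09, 0.99], [-0.66, -0.74, 0.12], [0.74, -0.67, -0.0]] (array([ 0.53963688,  0.02081704, -0.70742844]), array([-26.4512214 ,  59.41816727, -42.90218591]))
```

servo_tool(delta_pos=[[0.04,-0.04,-0.03],[0.04,-0.04,-0.03],[0.04,-0.03,-0.03],[0.04,-0.03,-0.03],[0.04,-0.02,-0.04]], dr=[[0,0,0],[0,0,0],[0,5,0],[0,8,0],[0,8,0]], grip=[0.6,0.6,0.6,0.6,0.6])

```text
t: 1.68
tool_pos: [0.3304, 0.3601, 0.3815]
tool_rot: [-1.503, 0.561, -0.561]
contact_force: [0.0, -1.2, -0.3]
opening: 0.0514
```

```bash
cat > log.py <<'E'
from h import *
import pickle,os
L=pickle.load(open('log.pkl','rb')) if os.path.exists('log.pkl') else []
o=ctrl.get_obs(); L.append((o['q'],o['tool_pos'],o['tool_rot'])); pickle.dump(L,open('log.pkl','wb'))
print(round(o['t'],2),o['q'].round(3),o['tool_pos'].round(4),o['opening'].round(4),o['contact_force'].round(1));print(R.from_rotvec(o['tool_rot']).as_matrix().round(3).tolist())
E
python3 log.py
```

```text
Traceback (most recent call last):
  File "log.py", line 5, in <module>
    print(round(o['t'],2),o['q'].round(3),o['tool_pos'].round(4),o['opening'].round(4),o['contact_force'].round(1));print(R.from_rotvec(o['tool_rot']).as_matrix().round(3).tolist())
                                                                 ^^^^^^^^^^^^^^^^^^
AttributeError: 'float' object has no attribute 'round'
```

servo_tool(delta_pos=[[0.04,0,-0.04],[0.04,0,-0.04],[0.04,0,-0.04],[0.03,0,-0.03],[0.0,0,0.0]], dr=[[0,8,0],[0,8,3],[0,8,8],[3,6,8],[0,0,0]], grip=[0.6,0.6,0.6,0.6,0.6])

```text
t: 2.3
tool_pos: [0.3041, 0.1454, 0.3791]
tool_rot: [-1.134, 1.141, -0.741]
contact_force: [-0.0, 0.1, -0.4]
opening: 0.051
```

```bash
sed -i "s/o\['opening'\].round(4)/round(o['opening'],4)/" log.py
python3 log.py
```

```text
2.3 [-0.047 -0.728  1.983  0.325  1.971 -0.243] [0.3041 0.1454 0.3791] 0.051 [-0.   0.1 -0.4]
[[0.292, -0.085, 0.953], [-0.905, 0.298, 0.304], [-0.31, -0.951, 0.01]]
```

```bash
cat > kin.py <<'E'
from h import *
import pickle
def Rx(a,ax): return R.from_euler(ax,a).as_matrix()
def fk(q,P,s4=1,s6=1,F=None):
    a1,b,d1,a2,e,L4,d6=P[:7]
    A=Rx(q[0],'z');B=A@Rx(q[1],'y');C=B@Rx(q[2],'y');D=C@Rx(s4*q[3],'z');E=D@Rx(q[4],'y');G=E@Rx(s6*q[5],'z')
    p=A@[a1,b,d1]+B@[0,0,a2]+C@[e,0,L4]+E@[0,0,d6]
    return p,(G if F is None else G@F)
E
python3 - <<'E'
from kin import *
L=pickle.load(open('log.pkl','rb'))
q0=[1.10699085e+00,5.33319834e-02,1.61430998e+00,6.58448297e-06,1.47600503e+00,-1.19000400e-01]
L=[(np.array(q0),np.array([0.21096241,0.58762648,0.21956892]),np.array([-1.55577911,0.27111065,-0.27016962]))]+L
for s4 in(1,-1):
  for s6 in(1,-1):
    Gs=[fk(q,[0]*7,s4,s6)[1].T@R.from_rotvec(r).as_matrix() for q,p,r in L]
    print(s4,s6,[round(float(np.degrees((R.from_matrix(Gs[0].T@g)).magnitude())),2) for g in Gs],Gs[0].round(2).tolist())
E
```

```text
1 1 [0.0, 0.0, 0.0] [[0.0, 0.0, -1.0], [-1.0, 0.0, -0.0], [0.0, 1.0, 0.0]]
1 -1 [0.0, 6.63, 14.19] [[-0.24, 0.0, -0.97], [-0.97, 0.0, 0.24], [0.0, 1.0, 0.0]]
-1 1 [0.0, 0.42, 37.24] [[0.0, -0.0, -1.0], [-1.0, 0.0, -0.0], [0.0, 1.0, -0.0]]
-1 -1 [0.0, 6.56, 44.65] [[-0.24, 0.0, -0.97], [-0.97, 0.0, 0.24], [0.0, 1.0, -0.0]]
```

```bash
cat > fit.py <<'E'
from kin import *
L=pickle.load(open('log.pkl','rb'))
q0=[1.10699085e+00,5.33319834e-02,1.61430998e+00,6.58448297e-06,1.47600503e+00,-1.19000400e-01]
L=[(np.array(q0),np.array([0.21096241,0.58762648,0.21956892]),None)]+L
A=[];bb=[]
for q,p,_ in L:
    A.append(np.array([fk(q,np.eye(7)[i])[0] for i in range(7)]).T); bb.append(p)
A=np.vstack(A);bb=np.concatenate(bb)
x,res,rk,sv=np.linalg.lstsq(A,bb,rcond=None);print(x.round(4),rk,sv.round(3),(A@x-bb).round(4))
np.save('P.npy',x)
E
python3 fit.py
```

```text
[-0.      0.0742  0.238   0.4264  0.0957  0.6099  0.29  ] 7 [3.393 2.48  1.738 0.49  0.232 0.155 0.07 ] [ 0. -0. -0. -0.  0.  0.  0.  0. -0.]
```

```bash
cat >> kin.py <<'E'
P=None
try: P=np.load('P.npy')
except Exception: pass
F=np.array([[0,0,-1.],[-1,0,0],[0,1,0]])
LO=np.array([-3.01,-1.01,.06,-1.02,.09,-3.14]);HI=np.array([3.01,2.22,2.58,4.17,2.62,3.14])
def ik(tp,T,q0=None):
    best=[]
    def f(q):
        p,G=fk(q,P,F=F); return np.r_[(p-tp)*3,R.from_matrix(T.T@G).as_rotvec()]
    st=[q0] if q0 is not None else []
    rng=np.random.default_rng(0)
    st+=[np.clip([np.arctan2(tp[1],tp[0])+rng.normal()*.3,rng.normal()*.5,1.6,rng.uniform(-1,4.1),rng.uniform(.3,2.4),rng.uniform(-3,3)],LO+.01,HI-.01) for _ in range(12)]
    for s in st:
        r=least_squares(f,np.clip(s,LO+1e-3,HI-1e-3),bounds=(LO,HI))
        if r.cost<1e-6 and not any(np.abs(r.x-b).max()<.05 for b in best): best.append(r.x)
    return best
def Tyz(y,z):
    y=np.array(y,float);z=np.array(z,float);y/=np.linalg.norm(y);z-=y*(z@y);z/=np.linalg.norm(z);return np.c_[np.cross(y,z),y,z]
E
python3 - <<'E'
from kin import *
v=np.load('rack.npy');M=rackM(v)[0]@RS
J=lambda *a:jarpt(v,.088,a)
def show(n,tp,T):
    for b in ik(tp,T): print(n,b.round(2))
for s in(1,-1):
  for ph in(1.5,1.0,.5,0,-.1):
    z=s*(np.cos(ph)*M[:,0]+np.sin(ph)*M[:,1])
    show(f'dial s{s} ph{ph}',J(0,0,.122),Tyz(-M[:,2],z))
for s in(1,-1):
  T=Tyz(-M[:,0],s*M[:,1])
  show(f'jar s{s}',J(-.003,0,.06),T)
  show(f'jar up s{s}',J(.147,0,.06),T)
# pour : mouth heading az, dip 25
dish=np.array([.557,.197,0])
for s in(1,-1):
 for az in np.arange(-180,180,30):
  c,d=np.cos(np.radians(az)),np.sin(np.radians(az))
  a=np.array([c*np.cos(.44),d*np.cos(.44),-np.sin(.44)]); sx=np.array([c*np.sin(.44),d*np.sin(.44),np.cos(.44)]) 
  sy=np.cross(a,sx); mouth=dish+[0,0,.12]; tp=mouth-a*.046-0.02*(-sx)
  for b in ik(tp,Tyz(-sx,s*sy)): print('pour',s,az,b.round(2))
E
```

```text
dial s1 ph1.5 [-0.84  0.31  1.6   0.41  1.84  2.23]
dial s1 ph1.0 [-0.84  0.31  1.6   0.41  1.84  2.73]
dial s1 ph0.5 [-0.84  0.31  1.6   0.41  1.84 -3.05]
dial s1 ph0 [-0.84  0.31  1.6   0.41  1.84 -2.55]
dial s1 ph-0.1 [-0.84  0.31  1.6   0.41  1.84 -2.45]
dial s-1 ph1.5 [-0.84  0.31  1.6   0.41  1.84 -0.91]
dial s-1 ph1.0 [-0.84  0.31  1.6   0.41  1.84 -0.41]
dial s-1 ph0.5 [-0.84  0.31  1.6   0.41  1.84  0.09]
dial s-1 ph0 [-0.84  0.31  1.6   0.41  1.84  0.59]
dial s-1 ph-0.1 [-0.84  0.31  1.6   0.41  1.84  0.69]
jar s-1 [-0.19 -0.1   2.18 -0.98  1.02  0.23]
jar up s-1 [ 0.06 -0.27  2.14 -0.87  1.33  0.19]
pour 1 -180 [ 0.25 -0.16  1.97 -0.14  0.91 -1.26]
pour 1 -150 [ 0.16 -0.17  1.98  0.19  0.93 -2.02]
pour 1 -120 [ 0.09 -0.11  1.93  0.4   1.1  -2.68]
pour 1 -90 [ 0.06 -0.01  1.83  0.45  1.32  3.08]
pour 1 -60 [0.07 0.1  1.72 0.39 1.53 2.63]
pour 1 -30 [0.12 0.19 1.62 0.26 1.69 2.2 ]
pour 1 0 [0.19 0.24 1.56 0.08 1.77 1.76]
pour 1 30 [ 0.25  0.25  1.55 -0.12  1.77  1.3 ]
pour 1 60 [ 0.32  0.21  1.6  -0.29  1.67  0.86]
pour 1 90 [ 0.36  0.13  1.69 -0.41  1.5   0.42]
pour 1 120 [ 0.37  0.02  1.8  -0.46  1.28 -0.03]
pour 1 150 [ 0.33 -0.09  1.9  -0.38  1.05 -0.57]
pour -1 -180 [ 0.25 -0.16  1.97 -0.14  0.91  1.88]
pour -1 -150 [ 0.16 -0.17  1.98  0.19  0.93  1.12]
pour -1 -120 [ 0.09 -0.11  1.93  0.4   1.1   0.46]
pour -1 -90 [ 0.06 -0.01  1.83  0.45  1.32 -0.06]
pour -1 -60 [ 0.07  0.1   1.72  0.39  1.53 -0.51]
pour -1 -30 [ 0.12  0.19  1.62  0.26  1.69 -0.94]
pour -1 0 [ 0.19  0.24  1.56  0.08  1.77 -1.39]
pour -1 30 [ 0.25  0.25  1.55 -0.12  1.77 -1.84]
pour -1 60 [ 0.32  0.21  1.6  -0.29  1.67 -2.28]
pour -1 120 [ 0.37  0.02  1.8  -0.46  1.28  3.11]
pour -1 150 [ 0.33 -0.09  1.9  -0.38  1.05  2.57]
```

```bash
cat > go.py <<'E'
from kin import *
import sys
def Q(tp,T,n):
    plan(tp,T,n); o=ctrl.get_obs()
    b=ik(tp,T,o['q']); print('now',o['q'].round(2),'ik',[x.round(2).tolist() for x in b[:2]])
E
python3 - <<'E'
from go import *
v=np.load('rack.npy');M=rackM(v)[0]@RS
ph=1.25;T=Tyz(-M[:,2],-(np.cos(ph)*M[:,0]+np.sin(ph)*M[:,1]))
tp=jarpt(v,.088,[0,0,.222]);print(tp);Q(tp,T,10)
E
```

```text
[ 0.48753518 -0.32846584  0.20697815]
t 2.3 dp [[0.0536, 0.0007, 0.0029], [0.0533, -0.0016, 0.0055], [0.0529, -0.0039, 0.0081], [0.0522, -0.0061, 0.0106], [0.0513, -0.0083, 0.0131], [0.0502, -0.0104, 0.0156], [0.0489, -0.0125, 0.0181], [0.0474, -0.0146, 0.0204], [0.0457, -0.0165, 0.0227], [0.0438, -0.0184, 0.0249]] dr [0.11 2.78 2.45] tot [0.5356 0.0066 0.0288] [ 1.1 27.8 24.5]
now [-0.05 -0.73  1.98  0.33  1.97 -0.24] ik [[-0.9, 0.35, 1.42, 0.4, 1.99, -0.65]]
```

servo_tool(delta_pos=[[0.054,0.0,0.003],[0.053,-0.003,0.005],[0.053,-0.006,0.008],[0.052,-0.008,0.01],[0.051,-0.01,0.013]], dr=[[0.1,2.8,2.5],[0.1,2.8,2.5],[0.1,2.8,2.5],[0.1,2.8,2.5],[0.1,2.8,2.5]], grip=[0.4,0.4,0.4,0.4,0.4])

```text
t: 2.92
tool_pos: [0.4017, -0.0929, 0.3033]
tool_rot: [-0.915, 1.421, -0.717]
contact_force: [1.7, 0.1, 1.1]
opening: 0.0339
```

```bash
python3 log.py
python3 - <<'E'
from go import *
v=np.load('rack.npy');M=rackM(v)[0]@RS
ph=1.25;T=Tyz(-M[:,2],-(np.cos(ph)*M[:,0]+np.sin(ph)*M[:,1]))
tp=jarpt(v,.088,[0,0,.222]);print(tp);Q(tp,T,6)
E
```

```text
2.92 [-0.649 -0.291  1.857  0.363  1.971 -0.655] [ 0.4017 -0.0929  0.3033] 0.0339 [1.7 0.1 1.1]
[[0.051, -0.11, 0.993], [-0.864, 0.494, 0.099], [-0.501, -0.863, -0.07]]
[ 0.48753518 -0.32846584  0.20697815]
t 2.92 dp [[0.0427, -0.0071, 0.0114], [0.0419, -0.0086, 0.0133], [0.0409, -0.01, 0.0151], [0.0399, -0.0114, 0.0169], [0.0387, -0.0127, 0.0186], [0.0374, -0.0141, 0.0203]] dr [0.1  2.49 2.02] tot [ 0.2562 -0.0426  0.0685] [ 0.6 15.  12.1]
now [-0.65 -0.29  1.86  0.36  1.97 -0.66] ik [[-0.9, 0.35, 1.42, 0.4, 1.99, -0.65]]
```

servo_tool(delta_pos=[[0.05,-0.012,0.013],[0.05,-0.013,0.016],[0.05,-0.014,0.018],[0.05,-0.012,0.022],[0.05,-0.005,0.022]], dr=[[0.1,3,2.4],[0.1,3,2.4],[0.1,3,2.4],[0.1,3,2.4],[0.1,3,2.4]], grip=[0.4,0.4,0.4,0.4,0.4])

```text
t: 3.55
tool_pos: [0.4944, -0.3307, 0.1948]
tool_rot: [-0.681, 1.71, -0.695]
contact_force: [0.1, 0.8, 0.0]
opening: 0.0344
```

```bash
python3 log.py
python3 - <<'E'
from go import *
p=cam('wrist'); im=ctrl.get_image('wrist'); save('w1',im,s=1.25)
np.save('w1.npy',im); import pickle; pickle.dump(p,open('w1p.pkl','wb'))
v=np.load('rack.npy')
for h in (.1,.106,.126): print(proj(p,jarpt(v,.088,[0,0,h])))
E
```

```text
3.55 [-0.888  0.381  1.404  0.388  1.981 -0.659] [ 0.4944 -0.3307  0.1948] 0.0344 [0.1 0.8 0. ]
[[-0.22, -0.091, 0.971], [-0.743, 0.661, -0.106], [-0.632, -0.745, -0.213]]
[[311.03046575 189.16957284]]
[[310.79196126 190.68762818]]
[[309.91828527 196.24850592]]
```

View pics/w1.png

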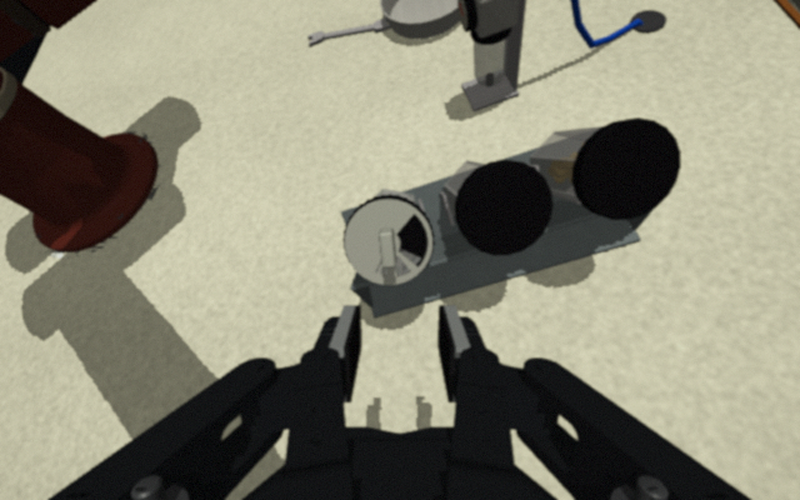

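Run:
```python
from go import *
import pickle
p=pickle.load(open('w1p.pkl','rb'));im=np.load('w1.npy');v=np.load('rack.npy')
b=(260,140,440,270);s=8
big=cv2.resize(im[b[1]:b[3],b[0]:b[2]],None,fx=4,fy=4,interpolation=cv2.INTER_CUBIC)
def pl(X,c):
    q=((proj(p,X)-[b[0],b[1]])*4+2).astype(int); cv2.polylines(big,[q.reshape(-1,1,2)],True,c,1)
th=np.linspace(0,2*np.pi,60)
pl(np.array([jarpt(v,.088,[.0335*np.cos(a),.0335*np.sin(a),.106]) for a in th]),(255,255,0))
for cy in(0,-.088): pl(np.array([jarpt(v,cy,[.0345*np.cos(a),.0345*np.sin(a),.114]) for a in th]),(255,255,0))
for ph,c in((1.15,(255,0,0)),(1.3,(0,255,0))):
  e=np.array([np.cos(ph),np.sin(ph)]);f=np.array([-np.sin(ph),np.cos(ph)])
  for h in(.126,):
    pl(np.array([jarpt(v,.088,[*(e*i*.005+f*j*.013),h]) for i,j in((1,1),(1,-1),(-1,-1),(-1,1))]),c)
cv2.imwrite('pics/ovw1.png',big[:,:,::-1])
```

```text
(no output)
```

View pics/ovw1.png

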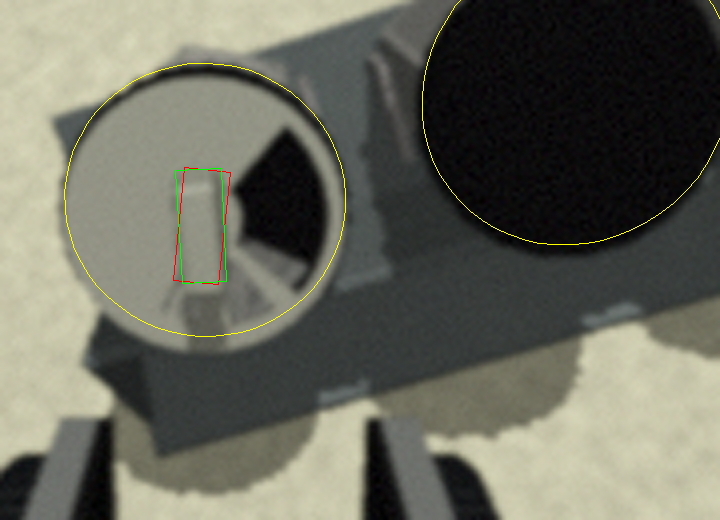

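Run:
```python
from go import *
import pickle
W=pickle.load(open('w1p.pkl','rb'))
print('cam axes',W['Rm'].round(2).tolist())
P3={n:cam(n) for n in('top','scene')};P3['wrist']=W
v0=np.load('rack.npy')
obs=[('top',-.088,.114,(420.8,156.5)),('top',0,.114,(426.5,190.4)),('top',.088,.106,(430,225.8)),
('scene',.088,.106,(231,264.3)),('scene',0,.114,(258.3,284.7)),('scene',-.088,.114,(289.3,305.3)),
('wrist',.088,.106,proj(W,jarpt(v0,.088,[0,0,.106]))[0]+[.3,3]),('wrist',0,.114,proj(W,jarpt(v0,0,[0,0,.114]))[0]+[.5,2.4])]
for w,free in((1,0),(1,1),(3,0),(3,1)):
  wt={'top':1,'scene':1,'wrist':w}
  f=lambda v:np.concatenate([wt[n]*(proj(P3[n],jarpt(v[:3],cy,[0,0,h])+[0,0,v[3]*free])[0]-uv) for n,cy,h,uv in obs])
  r=least_squares(f,[*v0,0.]);print(w,free,r.x.round(4),r.fun.round(1))
  if w==3 and free==0: np.save('rack2.npy',r.x[:3])
```

```text
cam axes [[0.97, -0.18, -0.15], [-0.11, -0.9, 0.42], [-0.21, -0.39, -0.9]]
1 0 [ 0.5601 -0.2017  1.7026  0.    ] [ 1.2 -1.3  1.6 -1.4  1.7 -1.4 -1.3 -0.8 -0.9 -1.3 -0.4 -1.3 -0.  -0.7
 -0.2 -1. ]
1 1 [ 0.5602 -0.1998  1.6952 -0.006 ] [ 0.3 -0.6  0.3 -0.8  0.1 -1.  -0.1 -0.4 -0.1 -0.8  0.  -0.7  1.  -0.3
 -1.2  0.8]
3 0 [ 0.5601 -0.2025  1.7015  0.    ] [ 1.6 -1.3  1.9 -1.3  1.9 -1.4 -1.5 -0.6 -1.2 -1.1 -0.7 -1.  -0.1 -0.2
 -0.  -0.7]
3 1 [ 0.5601 -0.2013  1.7005 -0.0025] [ 0.9 -1.   1.2 -1.1  1.2 -1.3 -0.9 -0.5 -0.7 -1.  -0.3 -0.9  1.5 -0.4
 -1.4  0.2]
```

```bash
cat >> go.py <<'E'
v=np.array([.5601,-.2015,1.700]); DZ=-.002
M=rackM(v)[0]@RS
def J(*a): return jarpt(v,.088,a)+[0,0,DZ]
def Td(ph): return Tyz(-M[:,2],-(np.cos(ph)*M[:,0]+np.sin(ph)*M[:,1]))
def where():
    o=ctrl.get_obs(); T=R.from_rotvec(o['tool_rot']).as_matrix()
    print('tcp in jar frame mm',(M.T@(o['tool_pos']-J(0,0,0))*1e3).round(1),'tool axes in jar',(M.T@T).round(3).tolist(),'F',o['contact_force'].round(1),'open',round(o['opening'],4),'t',round(o['t'],2))
E
python3 - <<'E'
from go import *
where();Q(J(0,0,.124),Td(1.25),4)
E
```

```text
tcp in jar frame mm [-16.6  -4.7 209.2] tool axes in jar [[-0.946, 0.006, -0.323], [0.323, 0.008, -0.946], [-0.003, -1.0, -0.009]] F [-4.1  1.4 -7.3] open 0.0342 t 3.6
t 3.6 dp [[-0.0035, 0.0213, -0.0022], [-0.0035, 0.0213, -0.0023], [-0.0035, 0.0213, -0.0023], [-0.0035, 0.0213, -0.0024]] dr [ 0.14 -0.12 -0.05] tot [-0.0139  0.0853 -0.009 ] [ 0.5 -0.5 -0.2]
now [-0.89  0.4   1.4   0.39  1.98 -0.66] ik [[-0.85, 0.32, 1.59, 0.4, 1.85, -0.67]]
```

servo_tool(delta_pos=[[-0.004,0.02,-0.0025],[-0.004,0.02,-0.0025],[-0.003,0.02,-0.002],[-0.003,0.017,-0.002],[0,0,0]], dr=[[0,0,0],[0,0,0],[0,0,0],[0,0,0],[0,0,0]], grip=[0.4,0.4,0.4,0.4,0.4])

```text
t: 4.22
tool_pos: [0.4863, -0.2627, 0.1291]
tool_rot: [-0.689, 1.724, -0.673]
contact_force: [-0.1, -0.6, 0.5]
opening: 0.0341
```

Run:
```python
from go import *
im=ctrl.get_image('wrist');save('w2',im,s=1.25)
where();Q(J(0,0,.124),Td(1.25),2)
```

```text
tcp in jar frame mm [ -0.9  -7.2 121.6] tool axes in jar [[-0.949, 0.01, -0.316], [0.316, 0.023, -0.948], [-0.002, -1.0, -0.025]] F [-0.3 -0.  -0.5] open 0.0343 t 4.28
t 4.28 dp [[0.0007, -0.0011, -0.0036], [0.0007, -0.0012, -0.0036]] dr [ 0.72 -0.03 -0.07] tot [ 0.0015 -0.0022 -0.0072] [ 1.4 -0.1 -0.1]
now [-0.83  0.35  1.57  0.4   1.86 -0.66] ik [[-0.85, 0.32, 1.59, 0.4, 1.85, -0.67]]
```

View pics/w2.png

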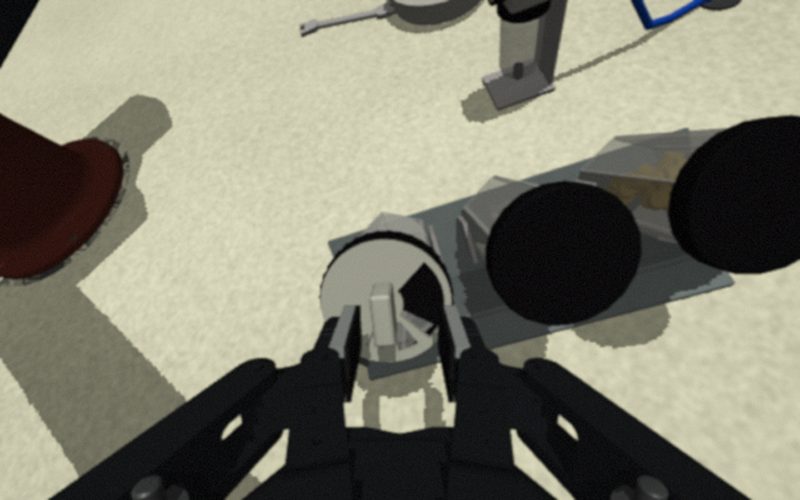

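servo_tool(delta_pos=[[0,0,-0.007],[0,0,0],[0,0,0],[0,0,0],[0,0,0]], dr=[[1,0,0],[0,0,0],[0,0,0],[0,0,0],[0,0,0]], grip=[0.4,0.15,0.0,0.0,0.0], grip_force=20)

```text
t: 4.9
tool_pos: [0.4806, -0.2653, 0.1339]
tool_rot: [-0.677, 1.711, -0.695]
contact_force: [-0.5, 0.2, 0.9]
opening: 0.0003
```

Run:
```python
from go import *
im=ctrl.get_image('wrist');save('w3',im,(220,150,440,320),3.5)
where()
```

```text
tcp in jar frame mm [  1.1  -1.  125.4] tool axes in jar [[-0.949, -0.001, -0.315], [0.315, 0.002, -0.949], [0.001, -1.0, -0.002]] F [-0.2 -0.2 -0.5] open -0.0002 t 4.95
```

View pics/w3.png

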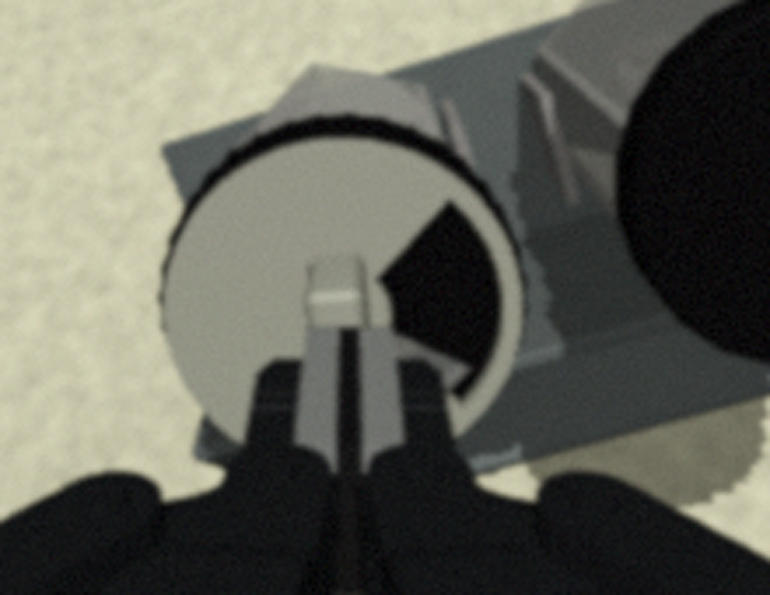

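Run:
```python
from go import *
p=cam('wrist');o=ctrl.get_obs();T=R.from_rotvec(o['tool_rot']).as_matrix()
for n,a in dict(tipc=[0,.014,0],tip_nx=[-.011,.014,0],tip_px=[.011,.014,0],mid=[-.011,-.005,0],tip2=[-.011,0.0,0]).items():
    print(n,((proj(p,o['tool_pos']+T@a)[0]-[220,150])*3.5).round(0))
for h in(.106,.116,.126): print(h,((proj(p,J(0,0,h))[0]-[220,150])*3.5).round(0))
th=np.linspace(0,6.28,9)
print(((proj(p,np.array([J(.0335*np.cos(a),.0335*np.sin(a),.106) for a in th]))-[220,150])*3.5).round(0).tolist())
```

```text
tipc [349. 312.]
tip_nx [349. 256.]
tip_px [349. 367.]
mid [349. 297.]
tip2 [349. 286.]
0.106 [346. 307.]
0.116 [346. 330.]
0.126 [346. 355.]
[[287.0, 144.0], [184.0, 232.0], [180.0, 358.0], [270.0, 447.0], [399.0, 456.0], [501.0, 380.0], [517.0, 256.0], [430.0, 154.0], [288.0, 144.0]]
```

Run:
```python
from go import *
p=cam('wrist');o=ctrl.get_obs();T=R.from_rotvec(o['tool_rot']).as_matrix()
for z in (.0,.017,.0427):
  for y in(.014,.001,-.012,-.025):
    print(z,y,proj(p,o['tool_pos']+T@[-.011,y,z])[0].round(0),proj(p,o['tool_pos']+T@[0.011,y,z])[0].round(0))
print((T.T@p['Rm']).round(3), T.T@(p['eye']-o['tool_pos']))
```

```text
0.0 0.014 [320. 223.] [320. 255.]
0.0 0.001 [320. 231.] [320. 265.]
0.0 -0.012 [320. 240.] [320. 276.]
0.0 -0.025 [320. 251.] [320. 289.]
0.017 0.014 [347. 223.] [346. 255.]
0.017 0.001 [349. 231.] [348. 265.]
0.017 -0.012 [351. 240.] [350. 276.]
0.017 -0.025 [354. 251.] [352. 289.]
0.0427 0.014 [387. 223.] [385. 255.]
0.0427 0.001 [393. 231.] [390. 265.]
0.0427 -0.012 [398. 240.] [395. 276.]
0.0427 -0.025 [405. 251.] [402. 289.]
[[-0.     0.957  0.291]
 [ 0.    -0.291  0.957]
 [ 1.     0.    -0.   ]] [-0.07356362 -0.15343501 -0.00019352]
```

Run:
```python
from go import *
im=ctrl.get_image('scene');save('s3',im,(190,210,290,300),7.5)
p=cam('scene');o=ctrl.get_obs();T=R.from_rotvec(o['tool_rot']).as_matrix()
for n,a in dict(tipc=[0,.014,0],tcp=[0,0,0],b=[0,-.02,0],tnx=[-.011,.014,0],tpx=[.011,.014,0]).items(): print(n,((proj(p,o['tool_pos']+T@a)[0]-[190,210])*7.5).round(0))
for h in(.106,.126):print(((proj(p,J(0,0,h))[0]-[190,210])*7.5).round(0))
```

```text
tipc [294. 404.]
tcp [268. 411.]
b [230. 422.]
tnx [315. 381.]
tpx [273. 427.]
[300. 403.]
[263. 413.]
```

View pics/s3.png

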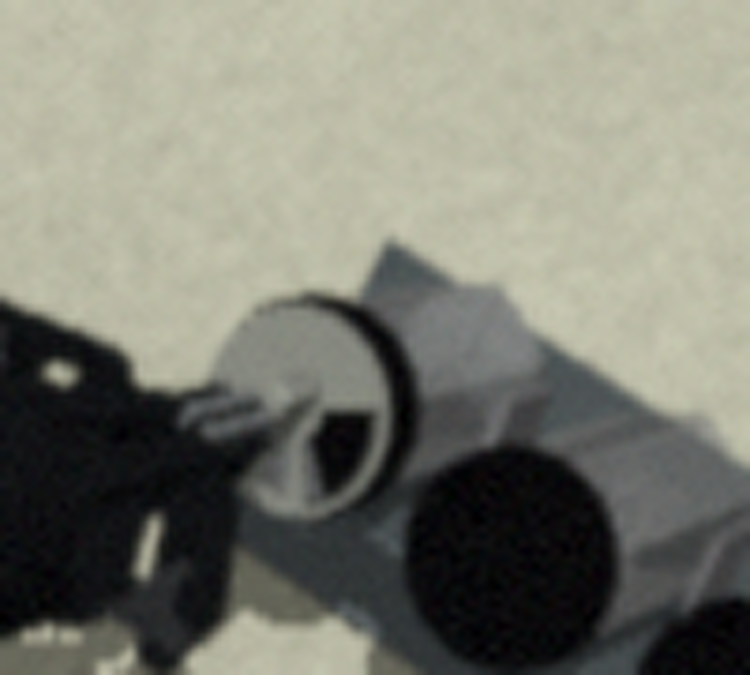

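servo_tool(delta_pos=[[0.001,0,-0.001],[0.0,0,0],[0,0.012,0],[0,0,0],[0,0,0]], dr=[[0,0,0],[0,0,0],[0,0,0],[0,0,0],[0,0,0]], grip=[0.35,0.35,0.35,0.35,0.35])

```text
t: 5.62
tool_pos: [0.478, -0.2569, 0.1233]
tool_rot: [-0.677, 1.712, -0.694]
contact_force: [0.5, 0.1, 0.0]
opening: 0.0297
```

Run:
```python
from go import *
im=ctrl.get_image('wrist');save('w4',im,(220,150,440,320),3.5)
where()
```

```text
tcp in jar frame mm [  0.5   0.7 111.5] tool axes in jar [[-0.949, 0.001, -0.316], [0.316, 0.003, -0.949], [0.0, -1.0, -0.003]] F [-0.2  1.3  0.2] open 0.0299 t 5.67
```

View pics/w4.png

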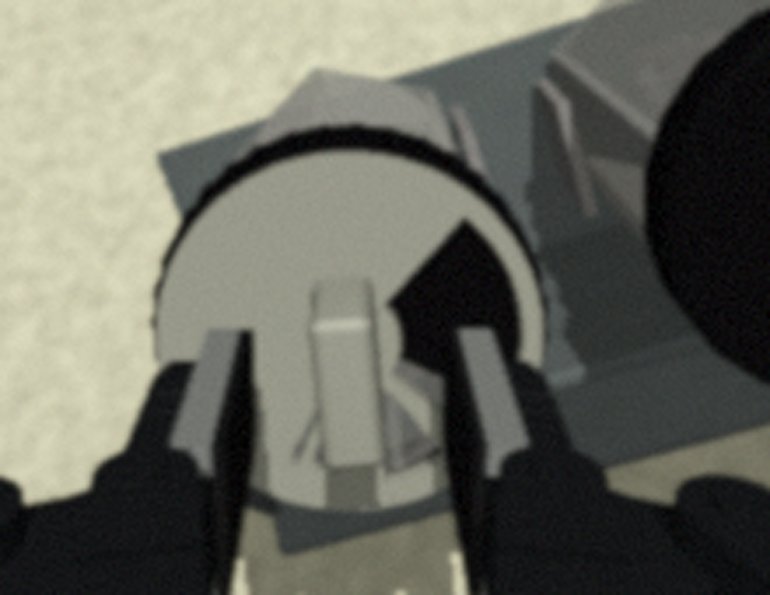

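servo_tool(delta_pos=[[0,0,-0.001],[0,0,0],[0,0,0],[0,0,0]], dr=[[0,0,0],[0,0,0],[0,0,0],[0,0,0]], grip=[0.0,0.0,0.0,0.0], grip_force=25)

```text
t: 6.18
tool_pos: [0.4771, -0.257, 0.1234]
tool_rot: [-0.677, 1.711, -0.695]
contact_force: [-1.4, -0.0, -0.9]
opening: 0.0086
```

Run:
```python
from go import *
im=ctrl.get_image('wrist');save('w5',im,(220,150,440,320),3.5)
where()
```

```text
tcp in jar frame mm [  0.6   1.5 111.7] tool axes in jar [[-0.949, 0.0, -0.316], [0.316, 0.003, -0.949], [0.001, -1.0, -0.003]] F [ 0.1  0.4 -0.9] open 0.0091 t 6.22
```

View pics/w5.png

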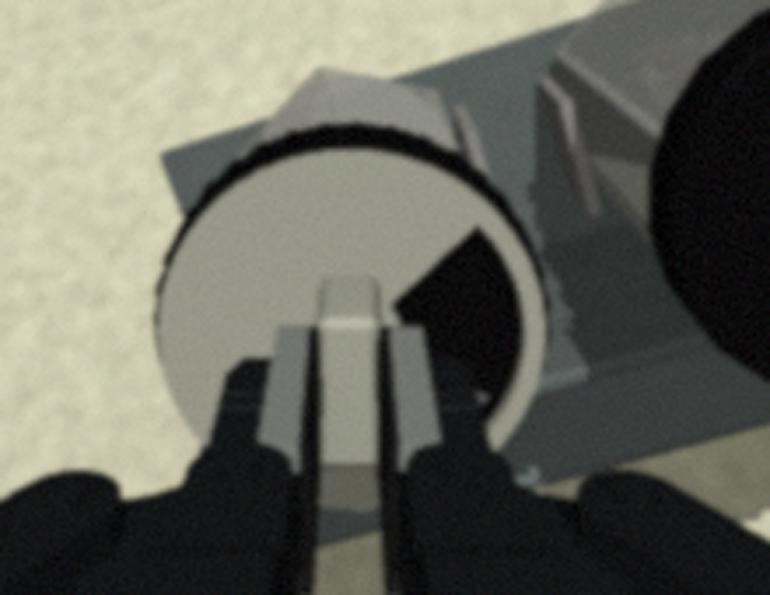

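servo_tool(delta_pos=[[0,0,0],[0,0,0],[0,0,0],[0,0,0],[0,0,0]], dr=[[0,5,0],[0,10,0],[0,10,0],[0,10,0],[0,10,0]], grip=[0,0,0,0,0])

```text
t: 6.85
tool_pos: [0.4772, -0.2567, 0.1235]
tool_rot: [-0.406, 2.441, -1.056]
contact_force: [-0.2, 0.1, -0.9]
opening: 0.0088
```

Run:
```python
from go import *
where()
o=ctrl.get_obs();T=M.T@R.from_rotvec(o['tool_rot']).as_matrix();print('phi',np.degrees(np.arctan2(-T[1,2],-T[0,2])))
```

```text
tcp in jar frame mm [  0.8   1.3 111.6] tool axes in jar [[-0.425, 0.001, -0.905], [0.905, 0.002, -0.425], [0.002, -1.0, -0.002]] F [-0.2  0.1 -0.9] open 0.0088 t 6.85
phi 25.168864113416962
```

servo_tool(delta_pos=[[0,0,0],[0,0,0],[0,0,0],[0,0,0]], dr=[[0,10,0],[0,10,0],[0,6,0],[0,0,0]], grip=[0,0,0,0])

```text
t: 7.35
tool_pos: [0.4775, -0.2566, 0.1236]
tool_rot: [-0.168, 2.843, -1.266]
contact_force: [0.3, 0.1, -0.7]
opening: 0.0086
```

Run:
```python
from go import *
where()
o=ctrl.get_obs();T=M.T@R.from_rotvec(o['tool_rot']).as_matrix();print('phi',np.degrees(np.arctan2(-T[1,2],-T[0,2])))
im=ctrl.get_image('wrist');save('w6',im,(200,130,460,330),3)
```

```text
tcp in jar frame mm [  0.9   1.  111.6] tool axes in jar [[0.029, 0.001, -1.0], [1.0, 0.002, 0.029], [0.002, -1.0, -0.001]] F [ 0.3  0.1 -0.7] open 0.0086 t 7.35
phi -1.6572638455533069
```

View pics/w6.png

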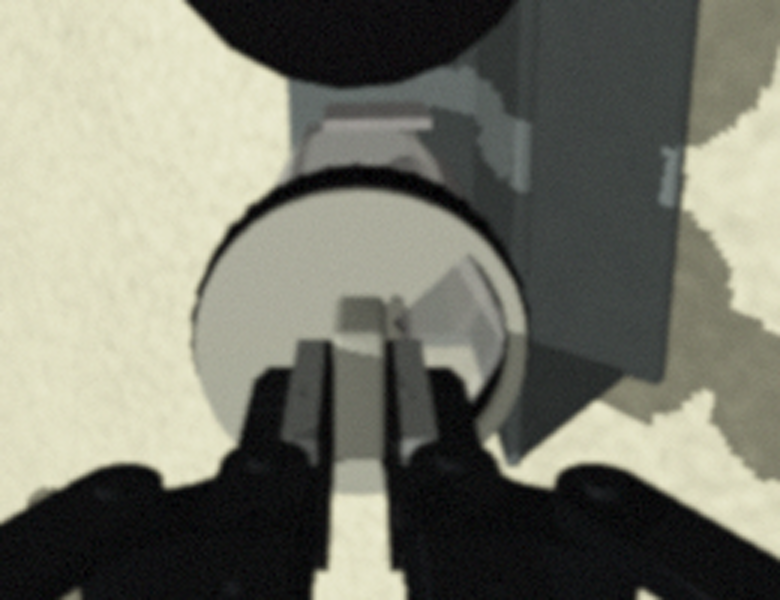

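servo_tool(delta_pos=[[0,0,0],[0,0,0],[0,0,0],[0,-0.03,0],[0,-0.05,0]], dr=[[0,-1.6,0],[0,0,0],[0,0,0],[0,0,0],[0,0,0]], grip=[0,0.3,0.3,0.3,0.3])

```text
t: 8.02
tool_pos: [0.4828, -0.3073, 0.1809]
tool_rot: [-0.195, 2.823, -1.242]
contact_force: [-0.5, -0.7, 0.1]
opening: 0.0255
```

Run:
```python
from go import *
p=cam('wrist');im=ctrl.get_image('wrist');save('w7',im,(200,80,460,280),3)
np.save('w7.npy',im); pickle.dump(p,open('w7p.pkl','wb'))
where()
T=Tyz(-M[:,0],-M[:,1])
mid=Tyz(-M[:,0]-M[:,2],-M[:,1])
for n,t,tt in(('mid',J(.14,0,.18),mid),('up',J(.12,0,.06),T)):
    print(n,t);Q(t,tt,10)
```

```text
tcp in jar frame mm [  1.    1.  196.8] tool axes in jar [[-0.005, -0.001, -1.0], [1.0, 0.001, -0.005], [0.001, -1.0, 0.001]] F [-0.6 -1.   4.3] open 0.0257 t 8.07
mid [ 0.47108163 -0.19935488  0.26744435]
t 8.07 dp [[-0.0002, 0.0017, -0.0139], [-0.0023, 0.0007, -0.0138], [-0.0043, -0.0003, -0.0133], [-0.0062, -0.0014, -0.0125], [-0.0078, -0.0026, -0.0113], [-0.0092, -0.0037, -0.0099], [-0.0103, -0.0049, -0.0082], [-0.011, -0.006, -0.0063], [-0.0114, -0.007, -0.0042], [-0.0114, -0.0079, -0.0021]] dr [ 3.51 -8.46 -3.51] tot [-0.0017  0.0166 -0.139 ] [ 35.1 -84.6 -35.1]
now [-0.88  0.34  1.46  0.39  1.96  0.58] ik [[-0.52, -0.27, 1.83, -0.04, 1.54, -0.65]]
up [ 0.46265098 -0.1344675   0.16488436]
t 8.07 dp [[-0.0002, 0.0137, -0.0119], [-0.0033, 0.0119, -0.0132], [-0.0062, 0.0097, -0.014], [-0.0089, 0.0071, -0.0141], [-0.0113, 0.0042, -0.0135], [-0.0132, 0.0011, -0.0124], [-0.0145, -0.0019, -0.0107], [-0.0153, -0.0049, -0.0085], [-0.0154, -0.0076, -0.0058], [-0.0148, -0.01, -0.0029]] dr [ 6.91 -6.9  -6.93] tot [-0.0018  0.1367 -0.1191] [ 69.1 -69.  -69.3]
now [-0.88  0.34  1.46  0.39  1.96  0.58] ik [[0.01, -0.26, 2.16, -0.89, 1.26, 0.18]]
```

View pics/w7.png

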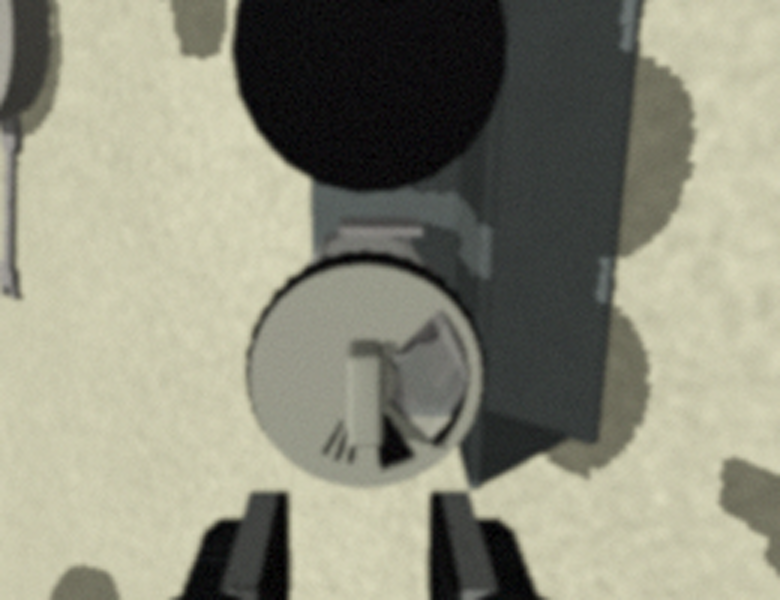

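servo_tool(delta_pos=[[0,-0.01,-0.016],[-0.003,0,-0.018],[-0.006,0,-0.018],[-0.009,-0.002,-0.016],[-0.011,-0.004,-0.014]], dr=[[3.9,-9.4,-3.9],[3.9,-9.4,-3.9],[3.9,-9.4,-3.9],[3.9,-9.4,-3.9],[3.9,-9.4,-3.9]], grip=[0.4,0.6,0.75,0.8,0.8])

```text
t: 8.7
tool_pos: [0.476, -0.2501, 0.2494]
tool_rot: [-0.932, 1.9, -1.288]
contact_force: [-0.3, -0.1, 0.7]
opening: 0.0683
```

Run:
```python
from go import *
where()
T=Tyz(-M[:,0],-M[:,1])
Q(J(.14,0,.12),T,10)
```

```text
tcp in jar frame mm [ 90.1   1.7 200.7] tool axes in jar [[-0.647, -0.419, -0.637], [0.638, 0.16, -0.753], [0.417, -0.894, 0.164]] F [-0.3 -0.1  0.7] open 0.0683 t 8.7
t 8.7 dp [[-0.0067, 0.0051, -0.0044], [-0.0074, 0.0041, -0.0042], [-0.008, 0.0031, -0.004], [-0.0085, 0.0021, -0.0037], [-0.0088, 0.001, -0.0033], [-0.009, -0.0001, -0.0029], [-0.0091, -0.0012, -0.0024], [-0.0091, -0.0022, -0.0018], [-0.0089, -0.0032, -0.0012], [-0.0085, -0.0041, -0.0005]] dr [ 3.04 -3.06 -5.88] tot [-0.067   0.051  -0.0437] [ 30.4 -30.6 -58.8]
now [-0.67  0.05  1.6   0.09  1.82 -0.11] ik [[-0.05, -0.33, 2.12, -0.86, 1.3, 0.05]]
```

servo_tool(delta_pos=[[-0.01,0.004,-0.007],[-0.011,0.002,-0.006],[-0.012,0.002,-0.006],[-0.013,0.0,-0.005],[-0.013,0.0,-0.004]], dr=[[4.3,-4.4,-8.4],[4.3,-4.4,-8.4],[4.3,-4.4,-8.4],[4.3,-4.4,-8.4],[4.3,-4.4,-8.4]], grip=[0.82,0.82,0.82,0.82,0.82])

```text
t: 9.32
tool_pos: [0.4701, -0.185, 0.2437]
tool_rot: [-1.607, 0.951, -1.652]
contact_force: [-0.9, 0.4, -0.7]
opening: 0.0698
```

Run:
```python
from go import *
where()
T=Tyz(-M[:,0],-M[:,1])
Q(J(.10,0,.06),T,5)
```

```text
tcp in jar frame mm [134.8  -0.9 152.8] tool axes in jar [[-0.256, -0.955, -0.149], [0.159, 0.11, -0.981], [0.953, -0.275, 0.123]] F [-0.9  0.4 -0.7] open 0.0698 t 9.32
t 9.32 dp [[-0.0159, 0.0118, -0.0014], [-0.0165, 0.0109, -0.0013], [-0.0171, 0.0099, -0.0011], [-0.0177, 0.009, -0.0008], [-0.0181, 0.008, -0.0005]] dr [ 1.51 -1.65 -3.1 ] tot [-0.0794  0.0589 -0.0072] [  7.6  -8.2 -15.5]
now [-0.22 -0.28  1.96 -0.57  1.41 -0.07] ik [[-0.02, -0.24, 2.17, -0.9, 1.22, 0.18]]
```

servo_tool(delta_pos=[[-0.018,0.009,-0.0015],[-0.018,0.009,-0.0015],[-0.018,0.009,-0.001],[-0.018,0.009,-0.001],[-0.014,0.006,0]], dr=[[1.6,-1.7,-3.3],[1.6,-1.7,-3.3],[1.6,-1.7,-3.3],[1.6,-1.7,-3.3],[1.3,-1.4,-2.5]], grip=[0.82,0.82,0.82,0.82,0.82])

```text
t: 9.95
tool_pos: [0.4645, -0.1403, 0.1563]
tool_rot: [-1.797, 0.534, -1.712]
contact_force: [-0.3, -0.1, 0.0]
opening: 0.0699
```

Run:
```python
from go import *
where()
p=cam('wrist');im=ctrl.get_image('wrist');save('w8',im,s=1.25)
T=Tyz(-M[:,0],-M[:,1])
Q(J(.06,0,.06),T,2)
for a in([0,0,0],[0,0,.1],[.028,.016,.06],[.0,.028,.06],[0,-.028,.06],[.032,0,.06],[.032,0,.0],[.035,0,.1]): print(a,(proj(p,J(*a))[0]*1.25).round())
```

```text
tcp in jar frame mm [109.8  -1.1  57.6] tool axes in jar [[0.012, -1.0, 0.014], [-0.005, -0.014, -1.0], [1.0, 0.012, -0.005]] F [-0.3 -0.1  0. ] open 0.0699 t 9.95
t 10.0 dp [[0.0026, 0.0242, 0.0001], [0.0027, 0.0241, 0.0003]] dr [-0.34  0.28  0.31] tot [0.0051 0.0483 0.0002] [-0.7  0.6  0.6]
now [ 0.   -0.25  2.18 -0.91  1.23  0.19] ik [[-0.09, -0.19, 2.19, -0.93, 1.14, 0.19]]
[0, 0, 0] [396. 171.]
[0, 0, 0.1] [396. 298.]
[0.028, 0.016, 0.06] [373. 262.]
[0.0, 0.028, 0.06] [360. 250.]
[0, -0.028, 0.06] [432. 251.]
[0.032, 0, 0.06] [396. 264.]
[0.032, 0, 0.0] [397. 174.]
[0.035, 0, 0.1] [396. 318.]
```

View pics/w8.png

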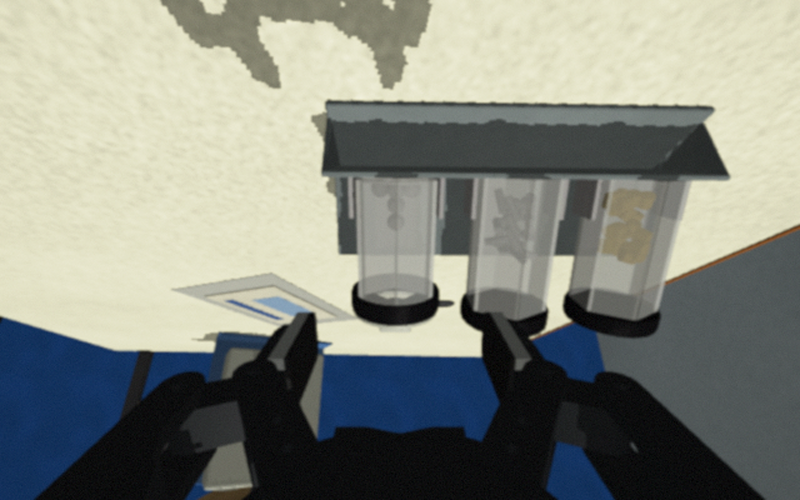

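servo_tool(delta_pos=[[0.001,0.03,0],[0.001,0.03,0],[0.001,0.025,0],[0,0.018,0],[0,0,0]], dr=[[-0.5,0.5,0.5],[0,0,0],[0,0,0],[0,0,0],[0,0,0]], grip=[0.82,0.82,0.82,0.82,0.82])

```text
t: 10.62
tool_pos: [0.4746, -0.2196, 0.0869]
tool_rot: [-1.792, 0.557, -1.71]
contact_force: [0.3, 0.0, -0.6]
opening: 0.0698
```

Run:
```python
from go import *
where()
p=cam('wrist');im=ctrl.get_image('wrist');save('w9',im,s=1.25)
im=ctrl.get_image('scene');save('s9',im,(180,190,330,300),5)
T=Tyz(-M[:,0],-M[:,1])
Q(J(-.013,0,.06),T,2)
```

```text
tcp in jar frame mm [ 4.  -0.9 59.6] tool axes in jar [[-0.0, -1.0, 0.004], [0.002, -0.004, -1.0], [1.0, -0.0, 0.002]] F [ 0.3  0.  -0.6] open 0.0698 t 10.62
t 10.72 dp [[-0.0001, 0.0091, -0.001], [-0.0001, 0.0091, -0.001]] dr [-0.19 -0.06  0.01] tot [-0.0001  0.0181 -0.002 ] [-0.4 -0.1  0. ]
now [-0.18 -0.11  2.19 -0.98  1.02  0.22] ik [[-0.21, -0.08, 2.19, -1.0, 0.99, 0.23]]
```

View pics/w9.png

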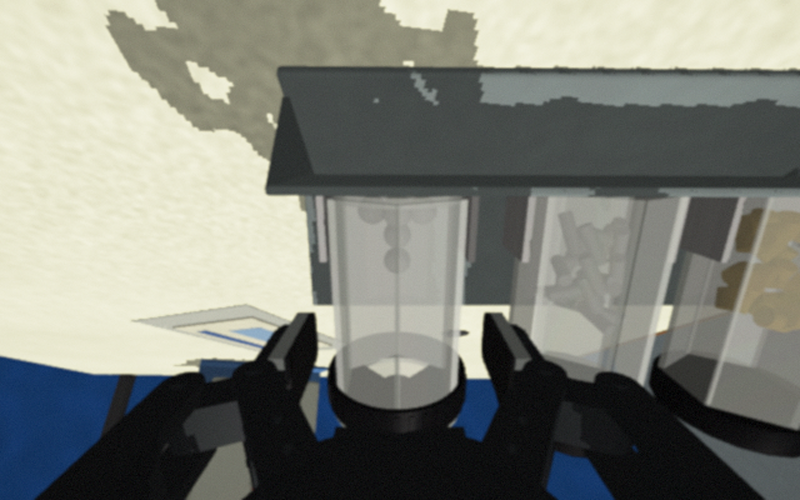

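View pics/s9.png

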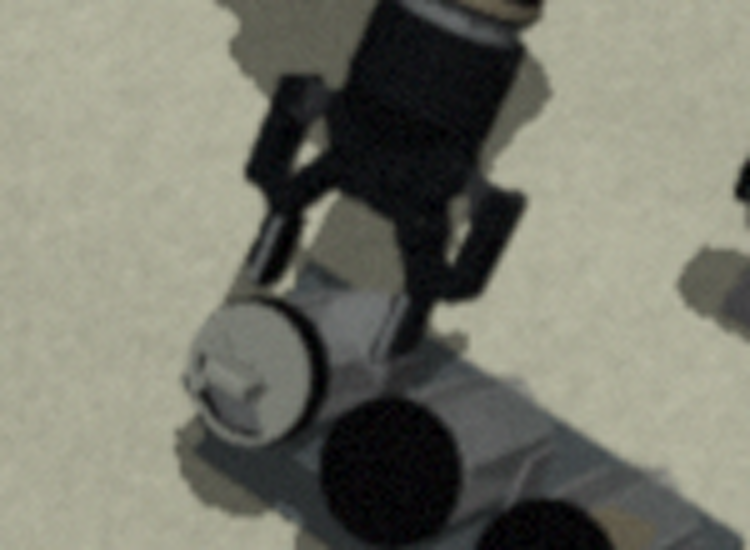

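servo_tool(delta_pos=[[0,0.008,-0.001],[0,0.008,0],[0,0,0]], dr=[[0,0,0],[0,0,0],[0,0,0]], grip=[0.82,0.82,0.82])

```text
t: 11.1
tool_pos: [0.4775, -0.2308, 0.0786]
tool_rot: [-1.788, 0.551, -1.713]
contact_force: [-1.0, -0.1, -0.1]
opening: 0.0702
```

Run:
```python
from go import *
where();print(ctrl.get_obs()['q'])
im=ctrl.get_image('wrist');save('w10',im,s=1.25)
im=ctrl.get_image('scene');save('s10',im,(180,190,330,300),5)
```

```text
tcp in jar frame mm [-10.2  -2.3  61.1] tool axes in jar [[0.001, -1.0, 0.01], [0.003, -0.01, -1.0], [1.0, 0.001, 0.003]] F [-1.  -0.1 -0.1] open 0.0702 t 11.1
[-0.20526949 -0.0872336   2.18710678 -1.00021724  0.98136176  0.22906625]
```

View pics/w10.png

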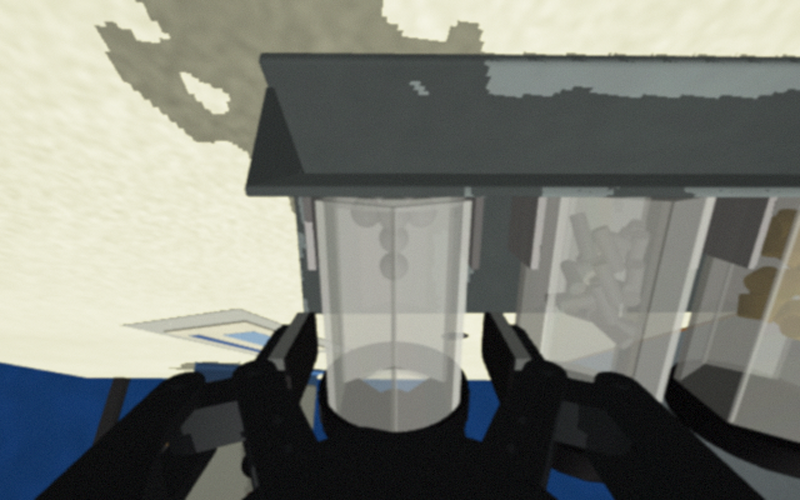

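View pics/s10.png

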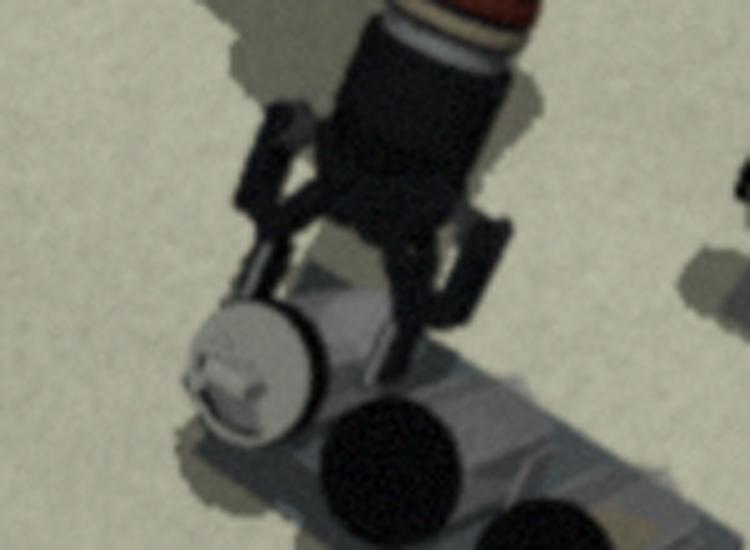

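servo_tool(delta_pos=[[0,0.003,-0.002],[0,0,0],[0,0,0],[0,0,0]], dr=[[0,0,0],[0,0,0],[0,0,0],[0,0,0]], grip=[0.82,0.6,0.5,0.5], grip_force=50)

```text
t: 11.7
tool_pos: [0.4755, -0.2329, 0.0771]
tool_rot: [-1.788, 0.551, -1.714]
contact_force: [0.4, -1.4, 0.0]
opening: 0.0546
```

Run:
```python
from go import *
where();print(ctrl.get_obs()['q'])
im=ctrl.get_image('wrist');save('w11',im,s=1.25)
```

```text
tcp in jar frame mm [-12.6  -0.   61.2] tool axes in jar [[0.002, -1.0, 0.009], [0.004, -0.009, -1.0], [1.0, 0.002, 0.004]] F [ 0.4 -1.4  0. ] open 0.0546 t 11.7
[-0.21056352 -0.08846598  2.19153532 -1.00330013  0.9765031   0.23005229]
```

View pics/w11.png

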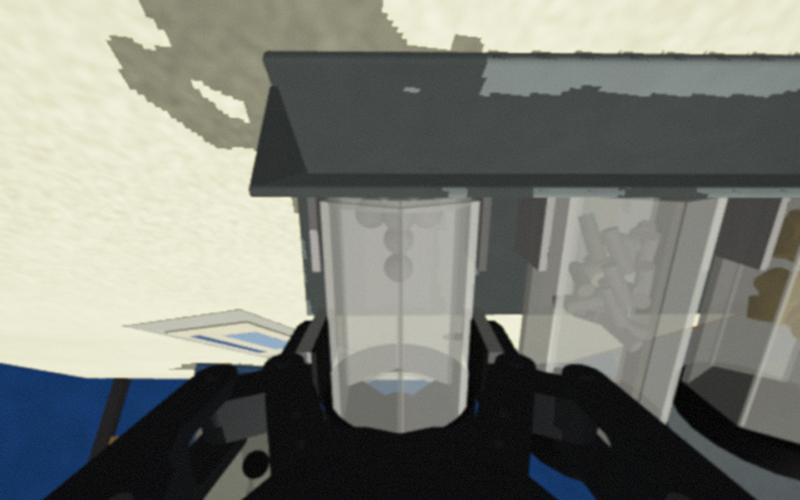

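Run:
```python
from go import *
o=ctrl.get_obs();np.savez('home.npz',p=o['tool_pos'],r=o['tool_rot'],q=o['q']);print(o['tool_pos'],o['tool_rot'])
```

```text
[ 0.47547378 -0.23295161  0.07706393] [-1.78798903  0.55120471 -1.71372927]
```

servo_tool(delta_pos=[[0,0,0],[0,-0.01,0],[0,-0.025,0],[0,-0.035,0],[0,-0.035,0]], dr=[[0,0,0],[0,0,0],[0,0,0],[0,0,0],[0,0,0]], grip=[0.3,0.3,0.3,0.3,0.3], grip_force=70)

```text
t: 12.38
tool_pos: [0.4615, -0.154, 0.1464]
tool_rot: [-1.792, 0.56, -1.71]
contact_force: [1.2, -1.2, -3.4]
opening: 0.0541
```

Run:
```python
from go import *
where()
im=ctrl.get_image('wrist');save('w12',im,s=1.25)
im=ctrl.get_image('scene');save('s12',im,(180,100,440,300),3)
# regulator position
p=cam('top');im=ctrl.get_image('top')
for m in ctrl.masks_of('top','regulator')[:2]: print(m['score'],m['extent'],[onz(p,[m['extent'][i],m['extent'][j]],z)[0].round(3) for i,j in((0,1),(2,3)) for z in (0,.17)])
save('t12',im,(220,130,460,280),3)
```

```text
tcp in jar frame mm [93.3  3.7 59.1] tool axes in jar [[-0.002, -1.0, 0.002], [0.002, -0.002, -1.0], [1.0, -0.002, 0.002]] F [ 1.2 -1.2 -3.4] open 0.0541 t 12.38
0.93 [300.8, 105.2, 336.7, 193.4] [array([0.837, 0.072, 0.   ]), array([0.77 , 0.068, 0.17 ]), array([ 0.583, -0.026,  0.   ]), array([ 0.547, -0.018,  0.17 ])]
0.36 [384.4, 177.4, 436.5, 212.7] [array([ 0.627, -0.158,  0.   ]), array([ 0.586, -0.134,  0.17 ]), array([ 0.528, -0.296,  0.   ]), array([ 0.499, -0.255,  0.17 ])]
```

View pics/s12.png

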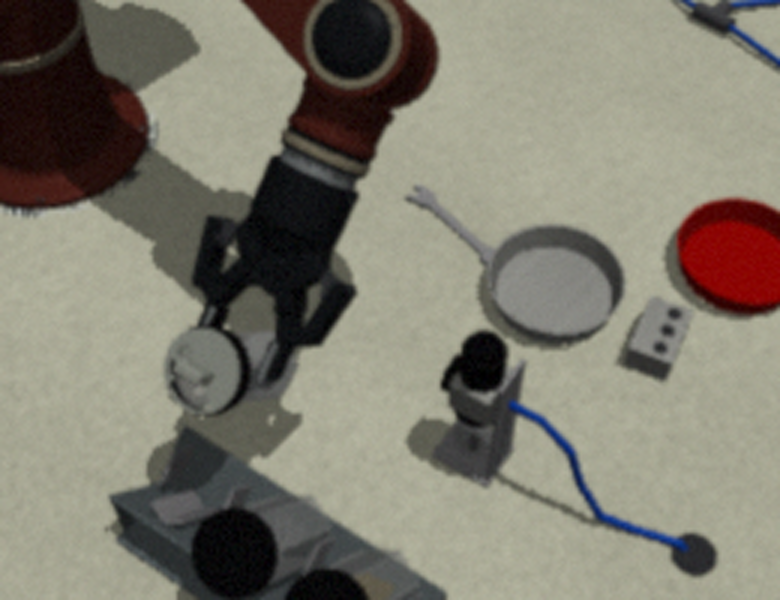

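View pics/t12.png

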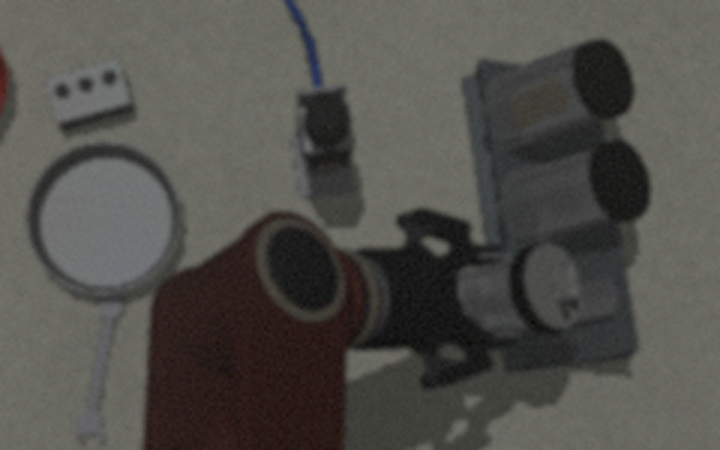

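```bash
cat >> go.py <<'E'
DISH=np.array([.557,.197])
def pour(az,dip,E,roll=0):
    c,d=np.cos(np.radians(az)),np.sin(np.radians(az));k=np.radians(dip)
    a=np.array([c*np.cos(k),d*np.cos(k),-np.sin(k)]);sx=np.array([c*np.sin(k),d*np.sin(k),np.cos(k)])
    if roll: sx=R.from_rotvec(a*np.radians(roll)).apply(sx)
    sy=np.cross(a,sx)
    return np.array(E)+.02*sx-.106*a-.0126*sx+.0612*a, Tyz(-sx,-sy)
def Ex(az,back,z): return [DISH[0]-back*np.cos(np.radians(az)),DISH[1]-back*np.sin(np.radians(az)),z]
E
python3 - <<'E'
from go import *
h=np.load('home.npz');T=R.from_rotvec(h['r']).as_matrix()
q=ctrl.get_obs()['q']
for az in(-82,-60,-40):
  print(az)
  tp,Tp=pour(az,-25,Ex(az,.03,.16))
  for t,tt in(([.45,-.08,.27],T),([.45,.05,.27],Tp),([.45,.2,.27],Tp),(tp,Tp),pour(az,0,Ex(az,.03,.07)),pour(az,25,Ex(az,.03,.07)),pour(az,28,Ex(az,.03,.07),20),pour(az,28,Ex(az,.03,.07),-20)):
    b=ik(np.array(t),tt,q);print(np.round(t,3),[x.round(2).tolist() for x in b[:2]])
E
```

```text
-82
[ 0.45 -0.08  0.27] [[0.14, -0.38, 2.08, -0.84, 1.49, 0.1]]
[0.45 0.05 0.27] [[0.22, -0.36, 1.94, -0.44, 1.59, 0.08]]
[0.45 0.2  0.27] [[0.5, -0.17, 1.79, -0.41, 1.68, 0.35]]
[0.547 0.27  0.148] [[0.52, 0.21, 1.62, -0.4, 1.5, 0.45]]
[0.547 0.271 0.077] [[0.34, 0.15, 1.76, 0.0, 1.23, 0.2]]
[0.548 0.264 0.096] [[0.12, 0.09, 1.84, 0.46, 1.25, -0.18]]
[0.545 0.262 0.097] [[0.1, -0.12, 2.09, 0.62, 0.9, -0.27]]
[0.55  0.263 0.097] [[0.11, 0.34, 1.59, 0.45, 1.61, -0.19]]
-60
[ 0.45 -0.08  0.27] [[0.14, -0.38, 2.08, -0.84, 1.49, 0.1]]
[0.45 0.05 0.27] [[0.2, -0.49, 2.04, -0.42, 1.46, -0.3]]
[0.45 0.2  0.27] [[0.52, -0.28, 1.88, -0.44, 1.54, 0.01]]
[0.52  0.261 0.148] [[0.55, 0.05, 1.79, -0.45, 1.34, 0.14]]
[0.52  0.262 0.077] [[0.34, 0.08, 1.83, 0.0, 1.23, -0.18]]
[0.523 0.255 0.096] [[0.13, 0.14, 1.78, 0.41, 1.41, -0.5]]
[0.522 0.253 0.097] [[0.04, -0.05, 2.02, 0.65, 1.15, -0.67]]
[0.526 0.256 0.097] [[0.17, 0.38, 1.54, 0.31, 1.74, -0.47]]
-40
[ 0.45 -0.08  0.27] [[0.14, -0.38, 2.08, -0.84, 1.49, 0.1]]
[0.45 0.05 0.27] [[0.15, -0.61, 2.11, -0.33, 1.35, -0.7]]
[0.45 0.2  0.27] [[0.5, -0.39, 1.97, -0.41, 1.41, -0.34]]
[0.501 0.244 0.148] [[0.53, -0.12, 1.95, -0.44, 1.19, -0.2]]
[0.5   0.245 0.077] [[0.32, 0.02, 1.89, -0.0, 1.22, -0.55]]
[0.505 0.24  0.096] [[0.14, 0.18, 1.74, 0.32, 1.52, -0.79]]
[0.505 0.238 0.097] [[0.01, 0.04, 1.94, 0.59, 1.35, -0.96]]
[0.508 0.242 0.097] [[0.23, 0.39, 1.52, 0.15, 1.8, -0.74]]
```

Run:
```python
from go import *
tp,Tp=pour(-82,-30,[0,0,0])
Q([.45,-.02,.27],Tp,5)
```

```text
t 12.57 dp [[0.0003, -0.0366, 0.0012], [-0.002, -0.0366, 0.0012], [-0.0043, -0.0364, 0.0012], [-0.0066, -0.036, 0.0012], [-0.0088, -0.0355, 0.0013]] dr [ 0.03 -0.11  3.59] tot [ 0.0014 -0.183   0.0058] [ 0.1 -0.5 18. ]
now [-0.04 -0.24  2.19 -0.9   1.2   0.18] ik [[0.11, -0.4, 1.99, -0.52, 1.54, -0.01]]
```

servo_tool(delta_pos=[[0,-0.036,0.001],[-0.002,-0.037,0.001],[-0.004,-0.036,0.001],[-0.006,-0.036,0.001],[-0.009,-0.036,0.001]], dr=[[0,0,3.6],[0,0,3.6],[0,0,3.6],[0,0,3.6],[0,0,3.6]], grip=[0.3,0.3,0.3,0.3,0.3])

```text
t: 13.2
tool_pos: [0.4432, -0.0198, 0.2611]
tool_rot: [-1.617, 0.82, -1.473]
contact_force: [0.2, -0.0, -3.0]
opening: 0.0539
```

Run:
```python
from go import *
tp,Tp=pour(-82,-30,[0,0,0]);print(ctrl.get_obs()['tool_pos'],ctrl.get_obs()['opening'])
Q([.45,.17,.26],Tp,5)
```

```text
[ 0.44323584 -0.01982853  0.26109147] 0.053871499552703046
t 13.2 dp [[-0.0328, -0.0181, 0.0061], [-0.0328, -0.0182, 0.0062], [-0.0327, -0.0183, 0.0063], [-0.0326, -0.0184, 0.0064], [-0.0326, -0.0184, 0.0065]] dr [ 0.28 -0.03 -0.19] tot [-0.1641 -0.0906  0.0304] [ 1.4 -0.2 -1. ]
now [ 0.11 -0.4   2.   -0.51  1.55 -0.01] ik [[0.49, -0.17, 1.83, -0.49, 1.67, 0.35]]
```

servo_tool(delta_pos=[[-0.033,-0.018,0.006],[-0.033,-0.018,0.006],[-0.033,-0.018,0.006],[-0.033,-0.018,0.006],[-0.033,-0.018,0.006]], dr=[[0,0,0],[0,0,0],[0,0,0],[0,0,0],[0,0,0]], grip=[0.3,0.3,0.3,0.3,0.3])

```text
t: 13.82
tool_pos: [0.45, 0.1714, 0.2552]
tool_rot: [-1.621, 0.829, -1.477]
contact_force: [-0.6, 0.3, -3.0]
opening: 0.0542
```

Run:
```python
from go import *
tp,Tp=pour(-82,-18,Ex(-82,.03,.13));print(ctrl.get_obs()['tool_pos'],ctrl.get_obs()['opening'],tp)
Q(tp,Tp,4)
```

```text
[0.44995482 0.17140751 0.25522128] 0.054181302147309866 [0.54657676 0.27116519 0.12319386]
t 13.82 dp [[-0.0349, 0.0175, 0.0277], [-0.034, 0.0194, 0.0276], [-0.0329, 0.0213, 0.0276], [-0.0317, 0.0231, 0.0275]] dr [ 0.45 -0.16  2.79] tot [-0.1398  0.0702  0.1107] [ 1.8 -0.7 11.2]
now [ 0.48 -0.15  1.81 -0.47  1.68  0.35] ik [[0.48, 0.19, 1.66, -0.3, 1.41, 0.4]]
```

servo_tool(delta_pos=[[-0.035,0.0175,0.028],[-0.034,0.0195,0.028],[-0.033,0.021,0.0275],[-0.032,0.023,0.0275],[0,0,0]], dr=[[0,0,2.8],[0,0,2.8],[0,0,2.8],[0,0,2.8],[0,0,0]], grip=[0.3,0.3,0.3,0.3,0.3])

```text
t: 14.45
tool_pos: [0.5474, 0.272, 0.1085]
tool_rot: [-1.504, 0.967, -1.332]
contact_force: [-0.4, -0.4, -3.5]
opening: 0.0543
```

Run:
```python
from go import *
tp,Tp=pour(-82,8,Ex(-82,.035,.068));print(ctrl.get_obs()['tool_pos'],ctrl.get_obs()['opening'],tp)
im=ctrl.get_image('scene');save('s14',im,(240,100,440,260),4)
im=ctrl.get_image('wrist');save('w14',im,s=1.25)
im=ctrl.get_image('top');save('t14',im,(180,130,380,290),4)
Q(tp,Tp,5)
```

```text
[0.5474123  0.2719795  0.10850194] 0.05429676006328689 [0.546098   0.27457179 0.08156294]
t 14.6 dp [[-0.0024, 0.006, -0.0002], [-0.0018, 0.0062, -0.0003], [-0.0013, 0.0064, -0.0003], [-0.0007, 0.0065, -0.0003], [-0.0001, 0.0065, -0.0004]] dr [ 0.36 -0.24  5.15] tot [-0.0119  0.0302 -0.0012] [ 1.8 -1.2 25.8]
now [ 0.47  0.22  1.64 -0.28  1.43  0.41] ik [[0.28, 0.12, 1.79, 0.15, 1.22, 0.09]]
```

View pics/s14.png

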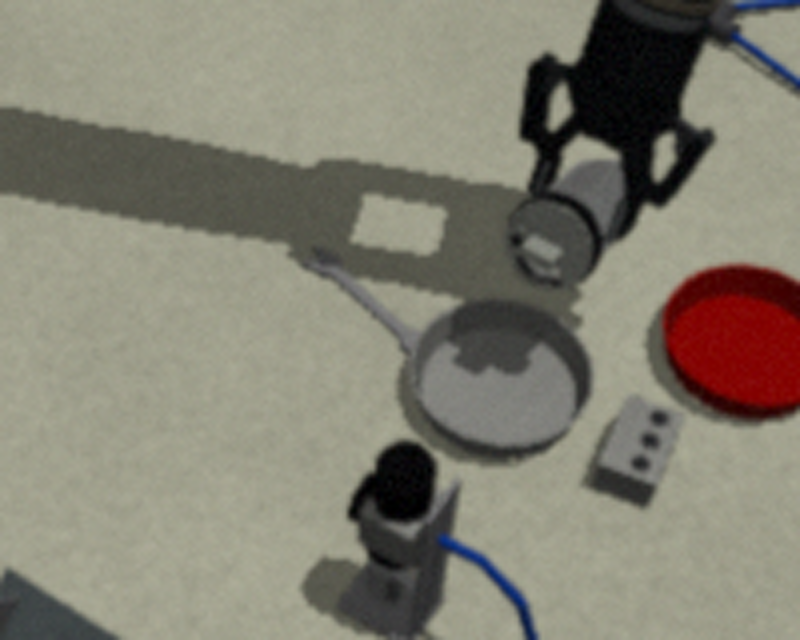

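View pics/w14.png

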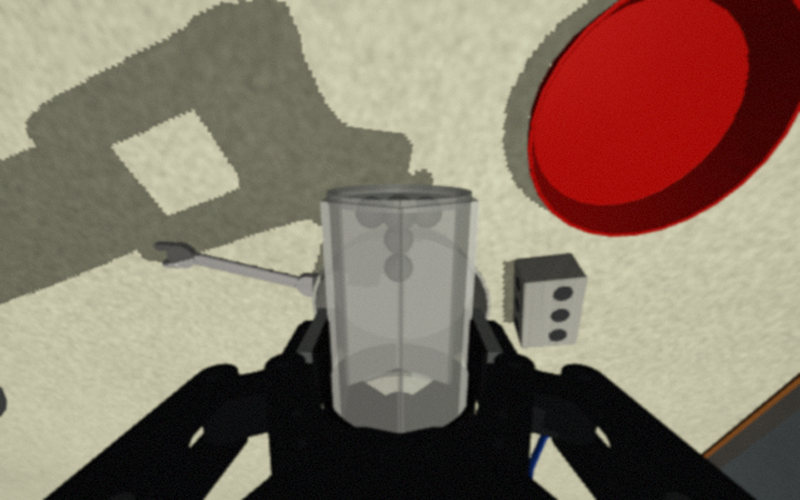

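View pics/t14.png

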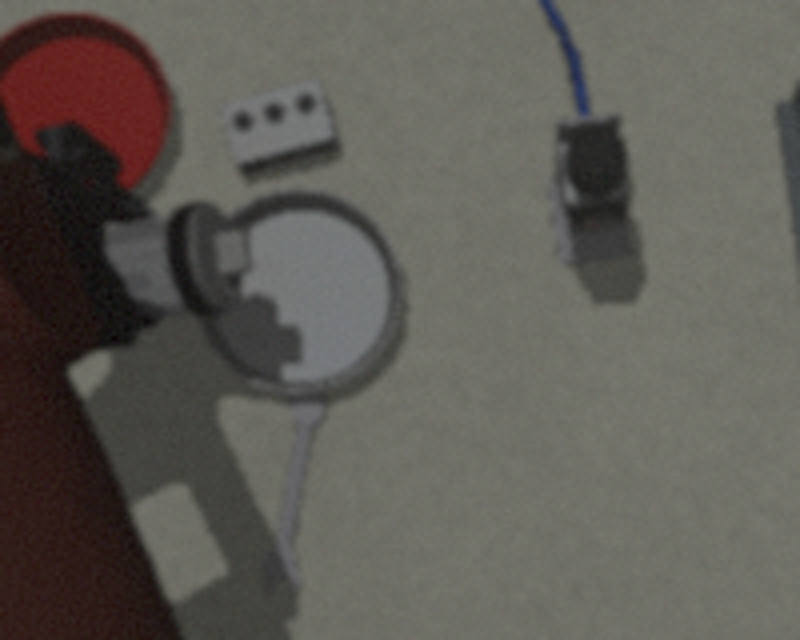

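servo_tool(delta_pos=[[-0.0025,0.006,0],[-0.002,0.006,0],[-0.001,0.0065,0],[-0.001,0.0065,0],[0,0.0065,0]], dr=[[0.4,0,5.1],[0.4,0,5.1],[0.4,0,5.1],[0.4,0,5.1],[0.2,0,5.1]], grip=[0.3,0.3,0.3,0.3,0.3])

```text
t: 15.22
tool_pos: [0.5496, 0.2758, 0.0906]
tool_rot: [-1.151, 1.178, -1.015]
contact_force: [-0.6, -0.3, -2.9]
opening: 0.0542
```

Run:
```python
from go import *
im=ctrl.get_image('wrist');save('w15',im,s=1.25)
im=ctrl.get_image('scene');save('s15',im,(240,100,440,260),4)
tp,Tp=pour(-82,18,Ex(-82,.032,.068));print(ctrl.get_obs()['tool_pos'],ctrl.get_obs()['opening'],tp)
Q(tp,Tp,2)
```

```text
[0.54912363 0.27398956 0.08927302] 0.054390089814045396 [0.54693492 0.26861679 0.08888178]
t 15.32 dp [[0.0025, -0.0002, -0.0014], [0.0025, -0.0004, -0.0014]] dr [-0.52 -0.44  4.89] tot [ 0.0051 -0.0004 -0.0028] [-1.  -0.9  9.8]
now [0.28 0.11 1.79 0.15 1.21 0.1 ] ik [[0.18, 0.1, 1.82, 0.33, 1.23, -0.07]]
```

View pics/w15.png

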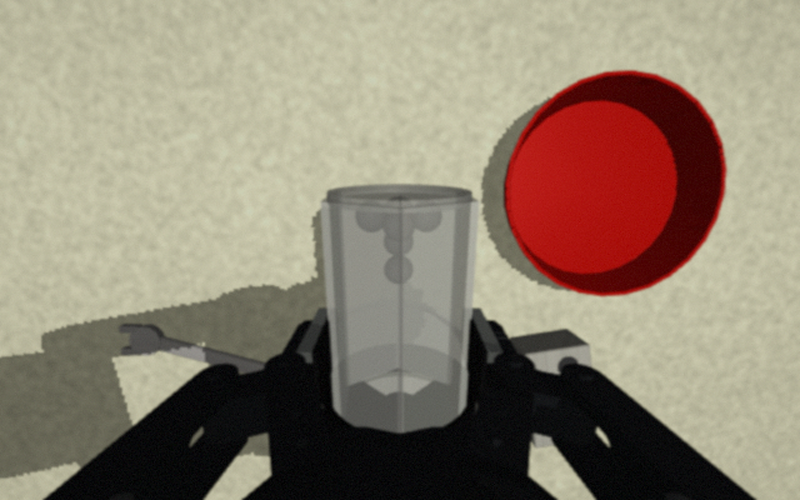

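View pics/s15.png

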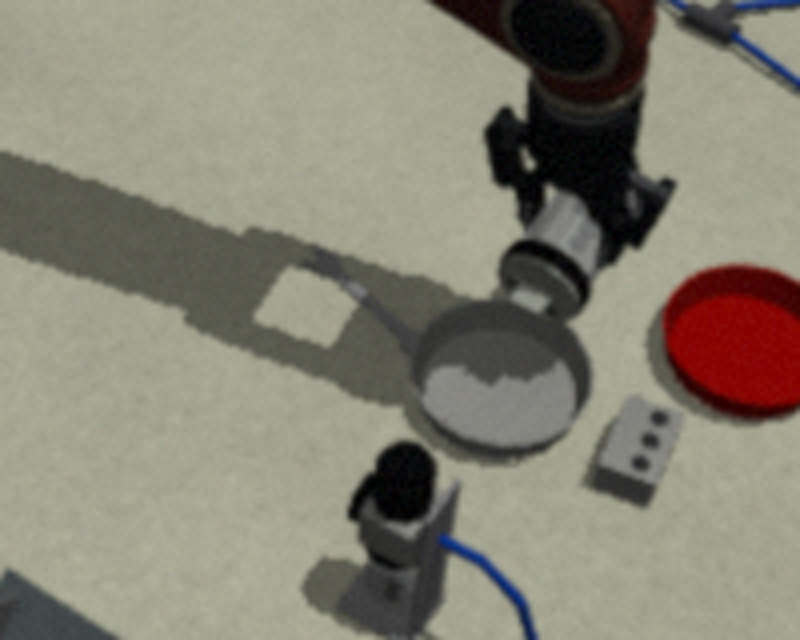

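servo_tool(delta_pos=[[0.003,0,-0.001],[0.004,0,-0.001],[0,0,0],[0,0,0]], dr=[[-0.5,-0.5,4.9],[-0.5,-0.5,4.9],[0,0,0],[0,0,0]], grip=[0.3,0.3,0.3,0.3])

```text
t: 15.82
tool_pos: [0.5488, 0.2672, 0.093]
tool_rot: [-1.054, 1.246, -0.87]
contact_force: [0.3, 0.3, -2.3]
opening: 0.0546
```

Run:
```python
from go import *
im=ctrl.get_image('wrist');save('w16',im,s=1.25)
im=ctrl.get_image('scene');save('s16',im,(240,100,440,260),4)
tp,Tp=pour(-82,25,Ex(-82,.028,.068));print(ctrl.get_obs()['tool_pos'],ctrl.get_obs()['opening'],tp)
Q(tp,Tp,2)
```

```text
[0.54873053 0.26757777 0.09286878] 0.05402303174958627 [0.54788761 0.26183801 0.09363998]
t 15.93 dp [[0.0025, -0.0012, -0.0008], [0.0024, -0.0014, -0.0008]] dr [-0.13  0.23  3.58] tot [ 0.005  -0.0024 -0.0017] [-0.3  0.5  7.2]
now [ 0.18  0.09  1.82  0.33  1.23 -0.07] ik [[0.12, 0.1, 1.84, 0.46, 1.25, -0.18]]
```

View pics/w16.png

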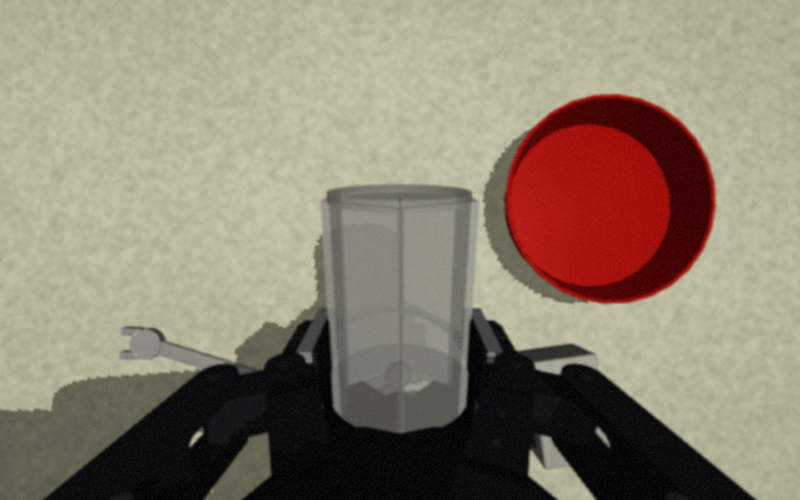

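View pics/s16.png

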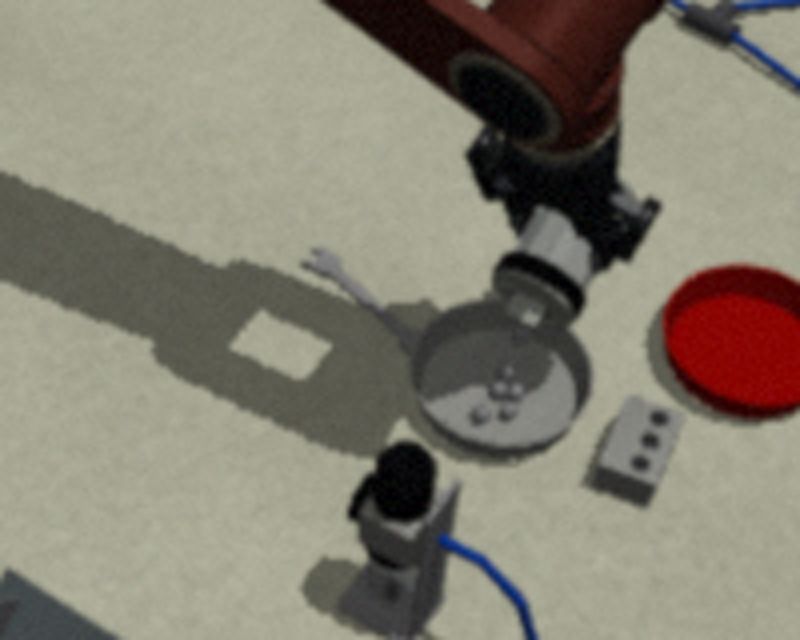

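servo_tool(delta_pos=[[0.0025,-0.001,-0.001],[0.0025,-0.0015,-0.001],[0,0,0],[0,0,0]], dr=[[0,0,4],[0,0,4],[0,0,0],[0,0,0]], grip=[0.3,0.3,0.3,0.3])

```text
t: 16.42
tool_pos: [0.5477, 0.2646, 0.0954]
tool_rot: [-0.957, 1.297, -0.759]
contact_force: [0.8, 0.3, -2.7]
opening: 0.0544
```

Run:
```python
from go import *
im=ctrl.get_image('wrist');a=im[220:370,240:400];im=ctrl.get_image('scene');b=im[160:230,330:400]
save('c17',np.hstack([cv2.resize(a,(400,375),interpolation=cv2.INTER_CUBIC),cv2.resize(b,(375,375),interpolation=cv2.INTER_CUBIC)]))
print(ctrl.get_obs()['q'])
```

```text
[ 0.11415592  0.09401666  1.83996537  0.47669689  1.2520755  -0.20113331]
```

View pics/c17.png

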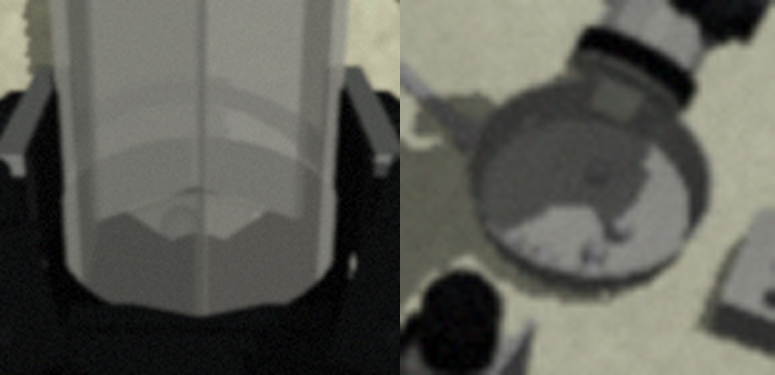

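servo_tool(delta_pos=[[0,0,0],[0.004,0,0],[-0.004,0,0],[0.004,0,0],[-0.004,0,0]], dr=[[9,0,0],[6,0,0],[-10,0,0],[-10,0,0],[-10,0,0]], grip=[0.3,0.3,0.3,0.3,0.3])

```text
t: 17.15
tool_pos: [0.5373, 0.2657, 0.0907]
tool_rot: [-1.177, 1.425, -0.592]
contact_force: [0.7, 0.9, -1.3]
opening: 0.0543
```

servo_tool(delta_pos=[[0.004,0,0],[-0.004,0,0],[0.004,0,0],[-0.004,0,0],[0,0,0]], dr=[[8,0,0],[8,0,0],[-2,0,0],[0,0,0],[0,0,0]], grip=[0.3,0.3,0.3,0.3,0.3])

```text
t: 17.77
tool_pos: [0.5406, 0.2676, 0.0846]
tool_rot: [-0.991, 1.316, -0.741]
contact_force: [0.2, 0.8, -2.1]
opening: 0.0544
```

Run:
```python
from go import *
im=ctrl.get_image('wrist');a=im[220:370,240:400];im=ctrl.get_image('scene');b=im[160:230,330:400]
save('c18',np.hstack([cv2.resize(a,(400,375),interpolation=cv2.INTER_CUBIC),cv2.resize(b,(375,375),interpolation=cv2.INTER_CUBIC)]))
for m in ctrl.masks_of('scene','ball0')[:8]: print(m['score'],m['extent'])
im=ctrl.get_image('top');save('t18',im,(190,140,310,260),5)
tp,Tp=pour(-82,25,Ex(-82,.028,.068));Q(tp,Tp,1)
```

```text
t 17.98 dp [[0.0017, -0.0116, 0.0066]] dr [ 1.98  0.67 -0.5 ] tot [ 0.0017 -0.0116  0.0066] [ 2.   0.7 -0.5]
now [ 0.12  0.12  1.83  0.47  1.27 -0.19] ik [[0.12, 0.1, 1.84, 0.46, 1.25, -0.18]]
```

View pics/c18.png

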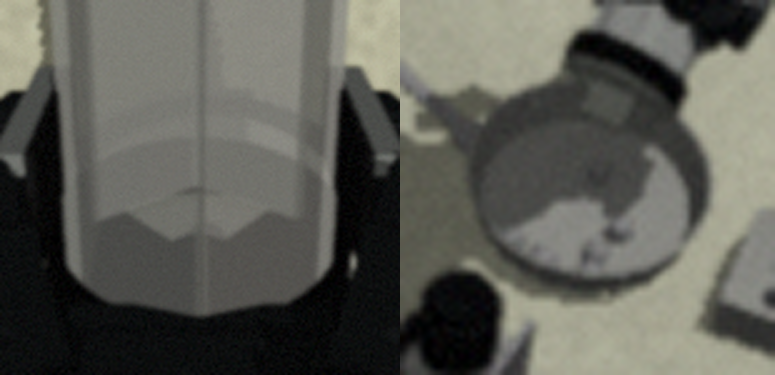

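View pics/t18.png

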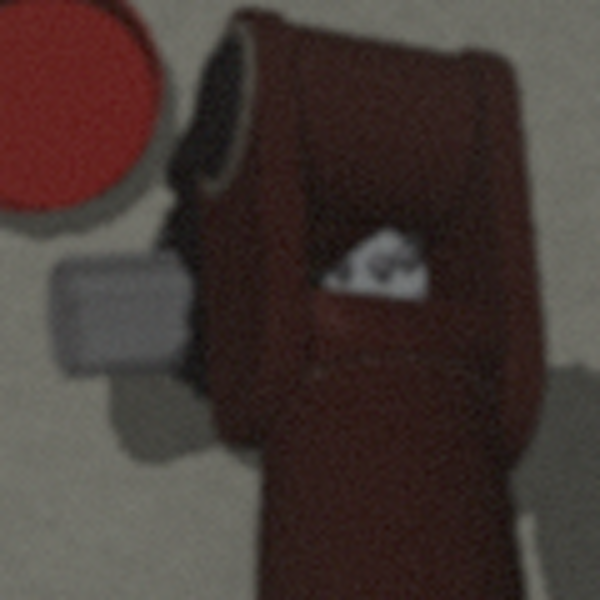

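servo_tool(delta_pos=[[0,-0.03,0.003],[0,-0.04,0.003],[0,-0.03,0],[0,0,0],[0,0,0]], dr=[[2,0,0],[0,0,-10],[0,0,-10],[0,0,-10],[0,0,-10]], grip=[0.3,0.3,0.3,0.3,0.3])

```text
t: 18.6
tool_pos: [0.554, 0.2266, 0.1808]
tool_rot: [-1.445, 0.946, -1.309]
contact_force: [0.3, -0.2, -3.0]
opening: 0.0541
```

Run:
```python
from go import *
im=ctrl.get_image('wrist');a=im[130:370,220:420]
im=ctrl.get_image('scene');b=im[165:225,335:398]
save('c19',np.hstack([cv2.resize(a,(400,480),interpolation=cv2.INTER_CUBIC),cv2.resize(b,(400,480),interpolation=cv2.INTER_CUBIC)]))
im=ctrl.get_image('top');save('t19',im,(190,140,310,260),5)
print(ctrl.get_obs()['tool_pos'],ctrl.get_obs()['q'])
```

```text
[0.55268039 0.22826937 0.17838808] [ 0.3911309   0.07780056  1.67556143 -0.25934434  1.45487962  0.28568935]
```

View pics/c19.png

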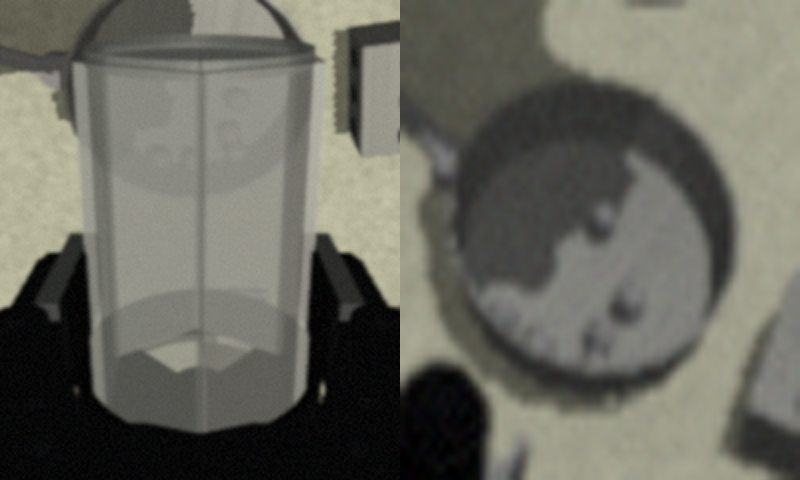

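View pics/t19.png

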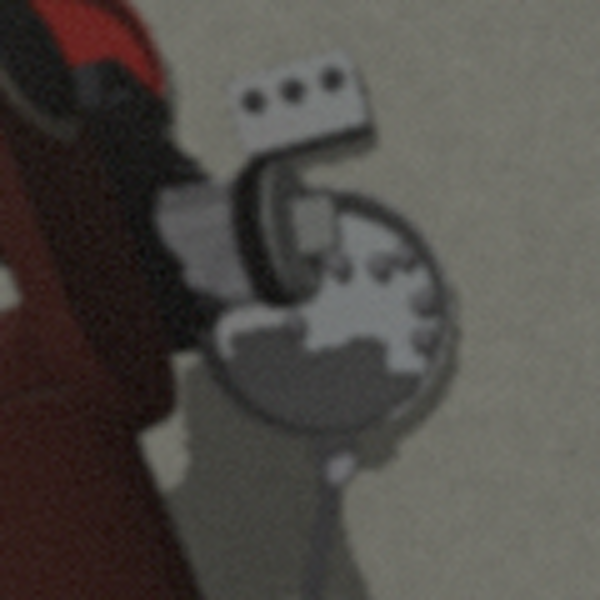

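Run:
```python
from go import *
tp,Tp=pour(-82,-30,[0,0,0])
Q([.45,.15,.27],Tp,4)
```

```text
t 18.75 dp [[0.0211, -0.0181, -0.0281], [0.0223, -0.0167, -0.0281], [0.0233, -0.0151, -0.0281], [0.0243, -0.0136, -0.0281]] dr [-0.07  0.05 -3.71] tot [ 0.0845 -0.0724 -0.1126] [ -0.3   0.2 -14.8]
now [ 0.39  0.08  1.68 -0.26  1.45  0.29] ik [[0.46, -0.21, 1.84, -0.5, 1.67, 0.31]]
```

servo_tool(delta_pos=[[0.021,-0.018,-0.028],[0.022,-0.017,-0.028],[0.023,-0.015,-0.028],[0.024,-0.014,-0.028],[0.03,0.014,0]], dr=[[0,0,-3.7],[0,0,-3.7],[0,0,-3.7],[0,0,-3.7],[0,0,0]], grip=[0.3,0.3,0.3,0.3,0.3])

```text
t: 19.38
tool_pos: [0.4512, 0.1132, 0.2724]
tool_rot: [-1.612, 0.792, -1.479]
contact_force: [0.3, 0.3, -2.6]
opening: 0.054
```

Run:
```python
from go import *
h=np.load('home.npz');T=R.from_rotvec(h['r']).as_matrix()
Q([.455,-.05,.26],T,5)
```

```text
t 19.38 dp [[0.0269, 0.0182, -0.0038], [0.0257, 0.0199, -0.0037], [0.0244, 0.0215, -0.0037], [0.023, 0.023, -0.0037], [0.0215, 0.0245, -0.0036]] dr [ 0.07  0.15 -3.69] tot [ 0.1347  0.0911 -0.0189] [  0.4   0.8 -18.4]
now [ 0.39 -0.26  1.88 -0.5   1.65  0.24] ik [[0.2, -0.33, 2.06, -0.84, 1.52, 0.17]]
```

servo_tool(delta_pos=[[0.027,0.018,-0.003],[0.026,0.02,-0.003],[0.0245,0.0215,-0.003],[0.023,0.023,-0.003],[0.0215,0.0245,-0.003]], dr=[[0,0,-3.7],[0,0,-3.7],[0,0,-3.7],[0,0,-3.7],[0,0,-3.7]], grip=[0.3,0.3,0.3,0.3,0.3])

```text
t: 20.0
tool_pos: [0.4563, -0.0589, 0.259]
tool_rot: [-1.798, 0.564, -1.702]
contact_force: [0.7, -0.4, -2.6]
opening: 0.0542
```

Run:
```python
from go import *
im=ctrl.get_image('top');save('t20',cv2.convertScaleAbs(im,alpha=1.8),(220,170,290,240),8)
im=ctrl.get_image('scene');save('s20',im,(335,165,400,225),10)
im=ctrl.get_image('wrist');save('w20',im,s=1.25)
h=np.load('home.npz');T=R.from_rotvec(h['r']).as_matrix()
where()
Q(h['p']-T[:,1]*.09,T,3)
```

```text
tcp in jar frame mm [239.   -2.8  78.2] tool axes in jar [[-0.007, -1.0, -0.005], [-0.004, 0.005, -1.0], [1.0, -0.007, -0.004]] F [ 0.7  0.7 -1.6] open 0.0542 t 20.15
t 20.15 dp [[-0.0054, 0.0539, -0.0009], [-0.0055, 0.0539, -0.0012], [-0.0057, 0.0539, -0.0014]] dr [ 0.26  0.14 -0.16] tot [-0.0161  0.1617 -0.0028] [ 0.8  0.4 -0.5]
now [ 0.18 -0.33  2.05 -0.83  1.51  0.14] ik [[-0.06, -0.22, 2.19, -0.92, 1.16, 0.19]]
```

View pics/t20.png

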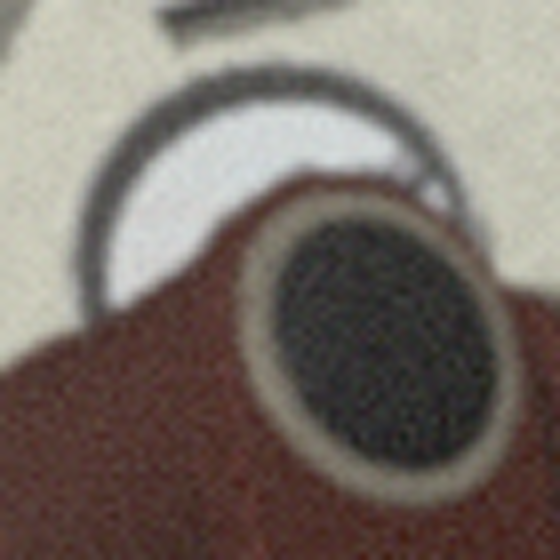

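View pics/s20.png

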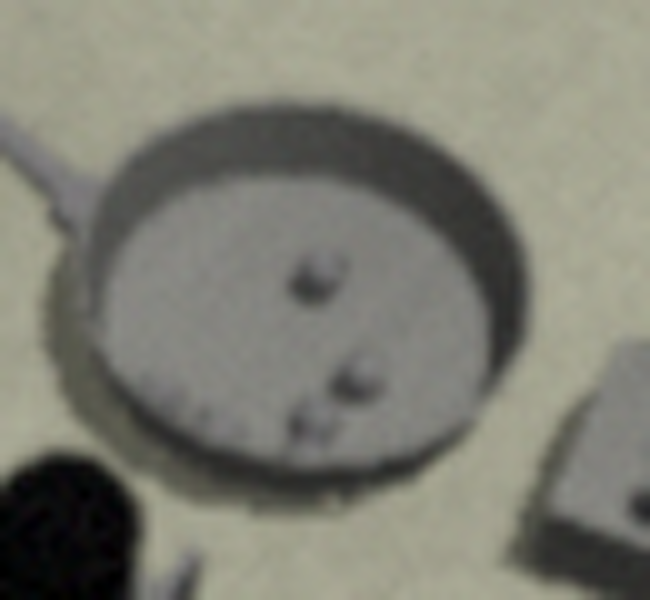

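View pics/w20.png

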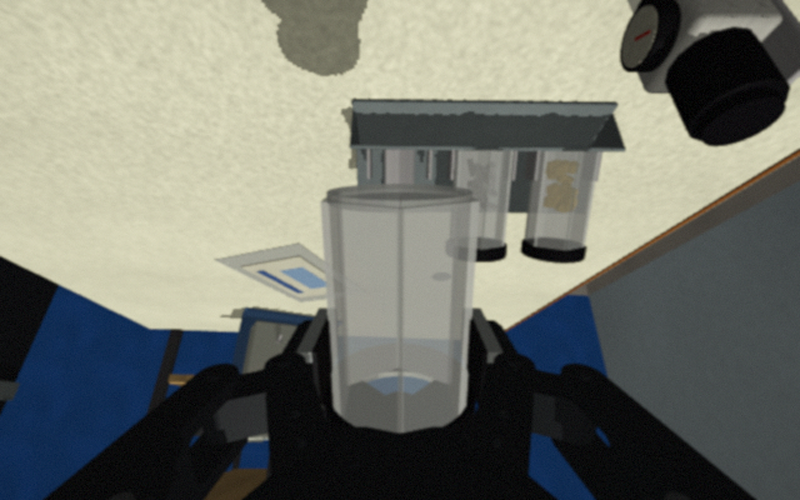

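servo_tool(delta_pos=[[-0.005,0.045,-0.001],[-0.005,0.045,-0.001],[-0.005,0.045,-0.001],[-0.002,0.02,0],[0,0,0]], dr=[[0.3,0.2,-0.2],[0.3,0.2,-0.2],[0.3,0,-0.1],[0,0,0],[0,0,0]], grip=[0.3,0.3,0.3,0.3,0.3])

```text
t: 20.78
tool_pos: [0.4684, -0.1626, 0.1402]
tool_rot: [-1.77, 0.56, -1.715]
contact_force: [1.2, 0.0, -2.3]
opening: 0.0543
```

Run:
```python
from go import *
im=ctrl.get_image('wrist');save('w21',im,s=1.25)
h=np.load('home.npz');T=R.from_rotvec(h['r']).as_matrix()
where()
Q(h['p']-T[:,1]*.04,T,2)
```

```text
tcp in jar frame mm [82.9 -2.7 61.3] tool axes in jar [[-0.01, -1.0, 0.016], [0.014, -0.016, -1.0], [1.0, -0.01, 0.014]] F [-0.5 -0.6 -1.7] open 0.0542 t 20.82
t 20.82 dp [[0.0002, 0.0277, -0.0019], [0.0001, 0.0277, -0.0018]] dr [-0.21 -0.29 -0.33] tot [ 0.0005  0.0554 -0.0039] [-0.4 -0.6 -0.7]
now [-0.06 -0.23  2.18 -0.9   1.17  0.19] ik [[-0.15, -0.15, 2.2, -0.96, 1.06, 0.21]]
```

View pics/w21.png

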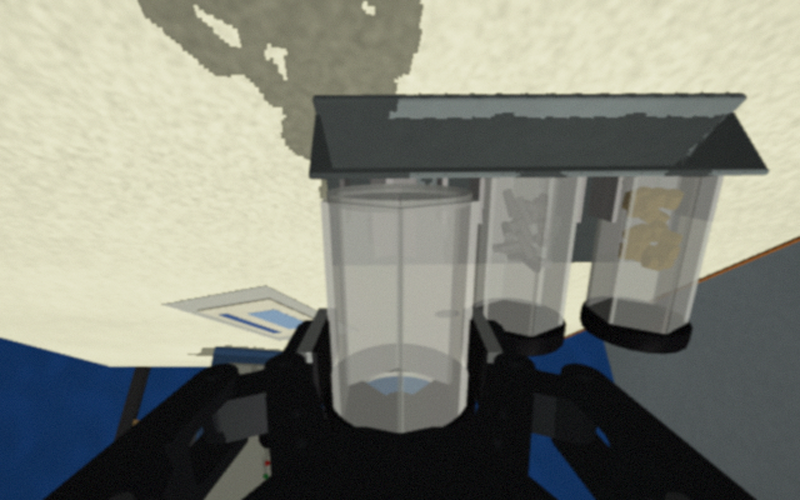

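servo_tool(delta_pos=[[0.001,0.022,-0.002],[0.001,0.015,-0.002],[0,0,0]], dr=[[-0.4,-0.6,-0.7],[0,0,0],[0,0,0]], grip=[0.3,0.3,0.3])

```text
t: 21.2
tool_pos: [0.4711, -0.1919, 0.1186]
tool_rot: [-1.785, 0.547, -1.716]
contact_force: [-0.4, -0.7, -2.8]
opening: 0.0542
```

Run:
```python
from go import *
h=np.load('home.npz');T=R.from_rotvec(h['r']).as_matrix()
where()
Q(h['p'],T,4)
```

```text
tcp in jar frame mm [45.9 -1.  64.4] tool axes in jar [[0.003, -1.0, 0.013], [0.005, -0.013, -1.0], [1.0, 0.003, 0.005]] F [-0.4 -0.7 -2.8] open 0.0542 t 21.2
t 21.2 dp [[-0.0008, 0.0146, -0.0004], [-0.0008, 0.0146, -0.0004], [-0.0008, 0.0146, -0.0004], [-0.0008, 0.0146, -0.0004]] dr [-0.06 -0.02  0.02] tot [-0.0034  0.0584 -0.0017] [-0.2 -0.1  0.1]
now [-0.12 -0.18  2.19 -0.94  1.09  0.19] ik [[-0.21, -0.09, 2.19, -1.0, 0.98, 0.23]]
```

servo_tool(delta_pos=[[-0.001,0.013,-0.001],[0,0.013,-0.0005],[0,0.013,0],[0,0.01,0],[0,0,0]], dr=[[0,0,0],[0,0,0],[0,0,0],[0,0,0],[0,0,0]], grip=[0.3,0.3,0.3,0.3,0.3])

```text
t: 21.82
tool_pos: [0.4754, -0.23, 0.0829]
tool_rot: [-1.784, 0.547, -1.716]
contact_force: [-0.4, 0.9, -2.0]
opening: 0.0544
```

Run:
```python
from go import *
im=ctrl.get_image('wrist');save('w22',im,s=1.25)
h=np.load('home.npz');T=R.from_rotvec(h['r']).as_matrix()
where()
Q(h['p'],T,1)
```

```text
tcp in jar frame mm [-6.1 -0.5 63.7] tool axes in jar [[0.003, -1.0, 0.014], [0.005, -0.014, -1.0], [1.0, 0.003, 0.005]] F [-0.3  0.3 -1.8] open 0.0543 t 21.88
t 21.88 dp [[-0.0025, 0.0064, -0.0006]] dr [-0.28 -0.1   0.06] tot [-0.0025  0.0064 -0.0006] [-0.3 -0.1  0.1]
now [-0.2  -0.1   2.19 -1.    0.98  0.22] ik [[-0.21, -0.09, 2.19, -1.0, 0.98, 0.23]]
```

View pics/w22.png

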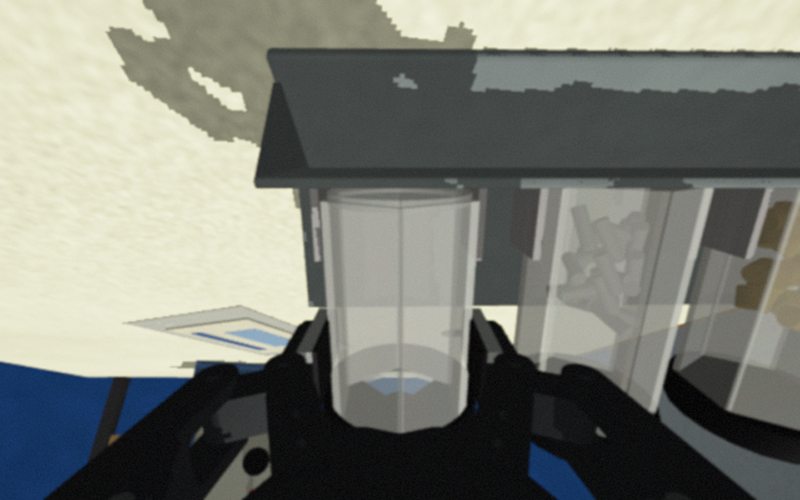

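servo_tool(delta_pos=[[-0.001,0.004,-0.0005],[-0.0015,0.003,0],[0,0,0]], dr=[[0,0,0],[0,0,0],[0,0,0]], grip=[0.3,0.3,0.3])

```text
t: 22.25
tool_pos: [0.4762, -0.2331, 0.0782]
tool_rot: [-1.784, 0.545, -1.718]
contact_force: [0.2, 0.5, -1.7]
opening: 0.0545
```

Run:
```python
from go import *
h=np.load('home.npz');T=R.from_rotvec(h['r']).as_matrix()
where()
Q(h['p'],T,1)
```

```text
tcp in jar frame mm [-11.9  -0.7  62.2] tool axes in jar [[0.004, -1.0, 0.014], [0.006, -0.014, -1.0], [1.0, 0.004, 0.006]] F [ 0.2  0.5 -1.7] open 0.0545 t 22.25
t 22.25 dp [[-0.001, 0.0006, -0.0007]] dr [-0.28 -0.16  0.16] tot [-0.001   0.0006 -0.0007] [-0.3 -0.2  0.2]
now [-0.21 -0.09  2.19 -1.01  0.97  0.23] ik [[-0.21, -0.09, 2.19, -1.0, 0.98, 0.23]]
```

servo_tool(delta_pos=[[-0.001,0,-0.0005],[0,0,0],[0,0,0],[0,0,0],[0,0,0]], dr=[[0,0,0],[0,0,0],[0,0,0],[0,0,0],[0,0,0]], grip=[0.3,0.7,0.8,0.82,0.82])

```text
t: 22.88
tool_pos: [0.4772, -0.2328, 0.0793]
tool_rot: [-1.783, 0.541, -1.721]
contact_force: [0.1, -1.1, -0.3]
opening: 0.0701
```

Run:
```python
from go import *
where()
im=ctrl.get_image('wrist');save('w23',im,s=1.25)
```

```text
tcp in jar frame mm [-11.1  -1.8  62.9] tool axes in jar [[0.007, -1.0, 0.017], [0.008, -0.017, -1.0], [1.0, 0.007, 0.007]] F [ 0.1 -1.1 -0.3] open 0.0701 t 22.88
```

View pics/w23.png

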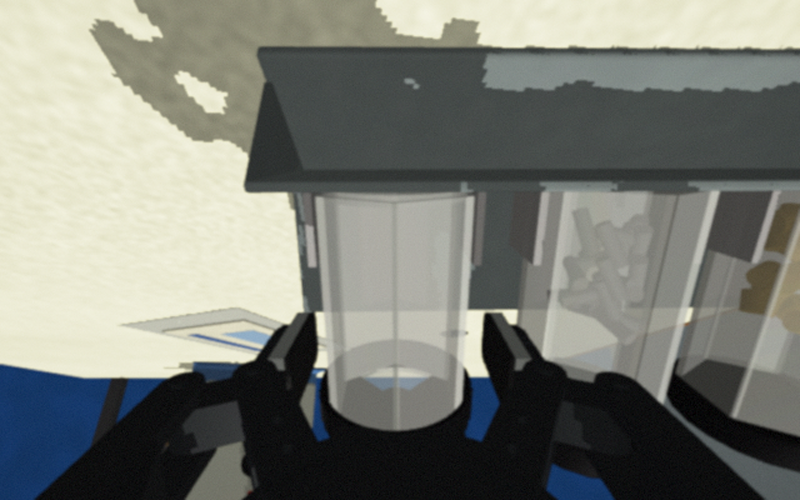

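servo_tool(delta_pos=[[0,-0.005,-0.002],[0,-0.025,0],[0,-0.035,0],[0,-0.04,0],[0,-0.04,0]], dr=[[0,0,0],[0,0,0],[0,0,0],[0,0,0],[0,0,0]], grip=[0.82,0.82,0.82,0.82,0.82])

```text
t: 23.55
tool_pos: [0.4556, -0.1239, 0.1761]
tool_rot: [-1.787, 0.549, -1.718]
contact_force: [1.0, -0.1, 0.4]
opening: 0.0701
```

Run:
```python
from go import *
where()
p=cam('wrist');im=ctrl.get_image('wrist');save('w24',im,(230,60,600,280),2.1)
Q([.42,.0,.35],R.from_rotvec(ctrl.get_obs()['tool_rot']).as_matrix(),5)
```

```text
tcp in jar frame mm [136.    5.7  60.7] tool axes in jar [[0.005, -1.0, 0.01], [0.006, -0.01, -1.0], [1.0, 0.005, 0.006]] F [ 1.  -0.1  0.4] open 0.0701 t 23.55
t 23.6 dp [[0.0087, -0.0414, -0.0036], [0.0087, -0.0414, -0.0036], [0.0087, -0.0414, -0.0036], [0.0087, -0.0414, -0.0036], [0.0087, -0.0414, -0.0036]] dr [0. 0. 0.] tot [ 0.0434 -0.2071 -0.0179] [0. 0. 0.]
now [ 0.04 -0.3   2.17 -0.88  1.29  0.18] ik [[0.34, -0.42, 1.97, -0.84, 1.72, 0.13]]
```

View pics/w24.png

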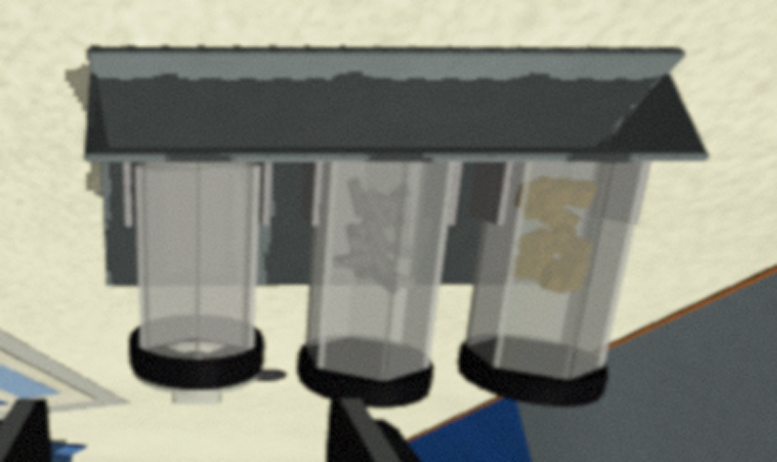

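servo_tool(delta_pos=[[0.005,-0.045,0],[0,-0.045,0],[-0.015,-0.045,0],[-0.02,-0.045,0],[-0.03,-0.03,0]], dr=[[0,0,0],[0,0,8],[0,0,10],[0,0,10],[0,0,10]], grip=[0.82,0.82,0.82,0.82,0.82])

```text
t: 24.22
tool_pos: [0.4268, 0.0663, 0.3183]
tool_rot: [-1.368, 1.007, -1.227]
contact_force: [-0.2, -0.4, -0.7]
opening: 0.0699
```

servo_tool(delta_pos=[[-0.05,-0.03,0],[-0.05,-0.01,0],[-0.05,0,0],[-0.04,0,0],[0,0,0]], dr=[[0,0,8],[0,0,0],[0,0,0],[0,0,0],[0,0,0]], grip=[0.82,0.82,0.82,0.82,0.82])

```text
t: 24.85
tool_pos: [0.3984, 0.2634, 0.3537]
tool_rot: [-1.264, 1.084, -1.124]
contact_force: [0.0, 0.0, -0.3]
opening: 0.07
```

Run:
```python
from go import *
o=ctrl.get_obs();print(o['t'],o['tool_pos'],o['q'])
p=cam('wrist');print(proj(p,[*DISH,.01]))
im=ctrl.get_image('wrist');save('w25',im,s=1.25)
im=ctrl.get_image('scene');save('s25',im,(190,130,450,330),3)
im=ctrl.get_image('top');save('t25',cv2.convertScaleAbs(im,alpha=1.6),(170,120,460,270),2.7)
```

```text
24.85 [0.3983662  0.26342095 0.35371173] [ 0.43963208 -0.35879234  1.76362635 -0.01874402  1.71949943  0.29672804]
[[395.06382944 207.96609477]]
```

View pics/w25.png

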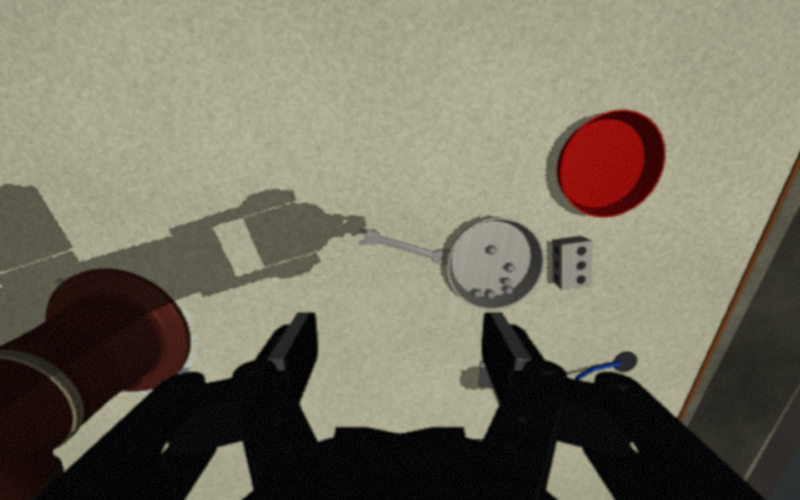

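View pics/s25.png

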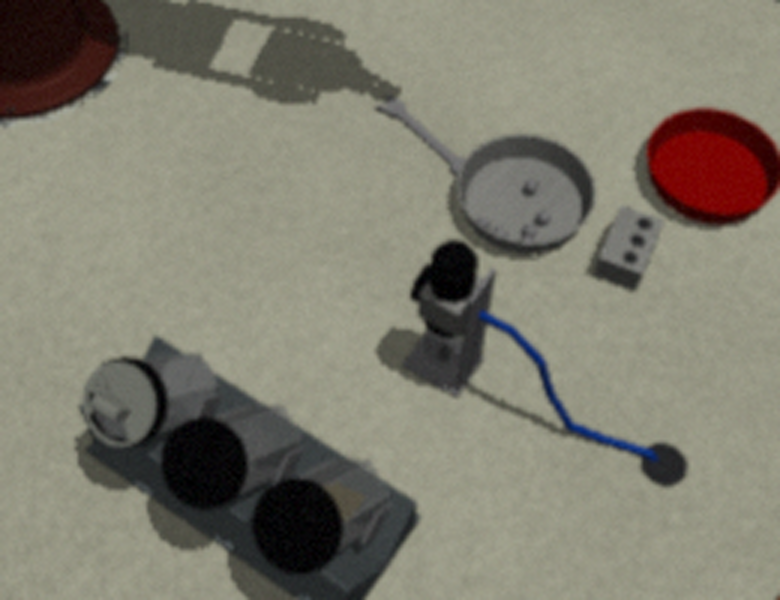

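View pics/t25.png

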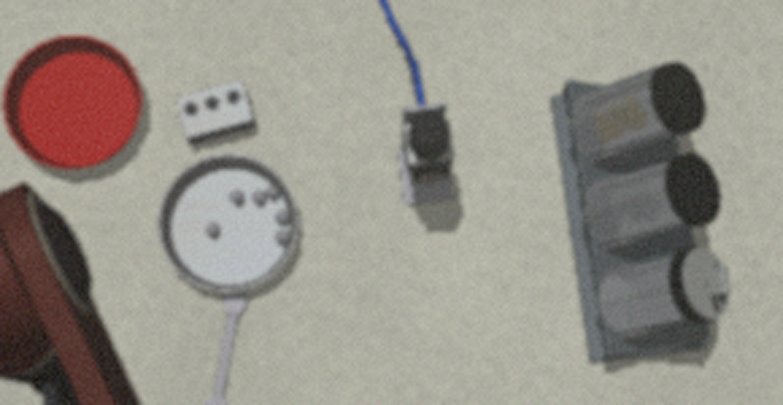

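Run:
```python
from station import ctrl
print(ctrl.finish_job(), ctrl.get_obs()['t'])
```

```text
the job is handed in; nothing more can be done
the job is handed in; nothing more can be done
```

The job is done and handed in at about 25 s of the 58 s allowed. I turned the dial from about 72° to about 0° (its largest opening), tipped and rolled the shaker over the grey metal dish, and laid it back in its own cradle.

**Last checks, before handing in:**
- **Balls:** I count six in the dish in both the top and wrist pictures. The scene picture hides some of them against the near wall. The jar looked empty with its mouth up.
- **Shaker:** it lies as its two neighbours do. Its dial is at the same pixel in the scene picture as at the start, about (231, 264).
- **Other things:** the stock jars, manifold block, spanner and regulator look unmoved. I compared them by eye in the pictures only.

**What failed or disagreed:** the first pinch closed above the dial's bar. In the pictures the fingertips stood level with the reported TCP, not 14 mm ahead of it as stated. I reached about 14 mm deeper for the dial and about 13 mm deeper for the jar, and both grips then held.

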